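Packing amber jars and a bottle into their partition trays

ROBOT

A 6-joint arm with a two-finger parallel gripper is mounted at the origin on the work surface. World frame = base frame: x ahead of the robot, y to its left, z up, the work surface at z = 0. Lengths are in m, angles in rad, forces in N, time in s.
With the tool pointing down it reaches from about 0.4 to 0.925 m from the base axis. Payload 3.4 kg.
Tool frame: the origin (TCP) lies at the very end of the fingers, on their centre line; the grasp point (between the pads) lies bot.grip_point_offset behind it (bot.grip_point_offset is the distance from the TCP to the grasp point, in m); z points along the fingers, y is the direction in which the jaws open and shut (so a half turn about z gives the same grasp; the last joint's range is limited). The gripper opens to 85 mm and grips with 20 to 120 N. Pads are 22 mm wide; open, the fingers measure 114 mm over their backs; the gripper's body (76 mm by 85 mm) begins 54 mm behind the grasp point. The pads swing forward as they close: fully open they stand 13 mm farther back than shut.
Start: joints at [-1.313, 0.307, 1.506, -0, 1.328, -0.073], TCP at [0.187, -0.544, 0.231] pointing down, gripper open.
Joint ranges: [-3.12, 3.12], [-1.05, 2.28], [0.14, 2.33], [-1.42, 4.57], [0.1, 2.73], [-2.68, 2.68]. Speed limits (rad/s): [2.57, 2.57, 3.14, 3.14, 3.14, 3.14].

INTERFACE

Orientations are given as a unit quaternion [w, x, y, z].
In Python, from station import telemetry, vision, bot gives the robot as it stands. The module is installed in compiled form; this text tells all that it offers.
- The arm moves only by the shell command python3 -m inch 'ROWS' [OPENING] [FORCE]. ROWS is JSON, a list of rows, each an object of numbers: "x", "y", "z": the shift along the tool's x, y, z in m; "turn": the turn about the tool's z in rad. A call has 1 to 5 rows; each row is the pose to reach, as a shift and turn from the pose measured when the call began, along the tool's axes at that moment; what a row does not reach only later rows make up. A row lasts 1/12 s, in which the tool goes at most 41.7 mm and 7.16 degrees, less where a joint would pass 70% of its speed; a pose out of reach is approached as far as the arm can. A call with a gripper value outside its range is refused whole. OPENING is the opening, from 0 (shut) to 1 (fully open), set as the call begins (- or left out, the last holds). The fingers move at their own pace and stop on an object; FORCE is the grip in N (left out, the last holds). Time passes only in rows, so rows that repeat a pose let the fingers close. It gives the time, the measured TCP pose, the force and the opening at its end, in the units of the state.
- telemetry.read_state(): the state, without advancing time (a new reading comes with each control period).
- vision.camera(name): name is "scene" or "top" or "wrist"; returns the picture (400x640x3 uint8, red, green, blue); there is no depth.
- vision.camera_params(name): a dict with "mtx" (3x3 intrinsics, pixels), "R" (3x3) and "t" (3): a world point X has camera coordinates R X + t. Camera axes: x right, y down, z forward; pixel columns grow to the right and rows downward; lengths in m; the calibration is good to about 2 mm. A picture is of the moment at which its call begins: read the wrist's pose just before it. camera_params takes no time and is no camera call; for the wrist camera it gives the pose at the moment of the call.
- bot.close_job(): hands the job in, once; it reports no verdict.
The state is a dict: "t": time; "joint_pos": joint angles; "qd": joint speeds; "joint_torque": joint torques, N m; "eef_pos": TCP position; "orientation": TCP orientation; "force": force on the tool from outside, world axes, zero at the start; "ft_torque": the same for the moment, N m; "opening": finger opening in m.
Only numpy, scipy, OpenCV 4.12 (cv2) and the standard library are available. Lean on these libraries where they do the work, as an engineer would, in place of code of your own. Each camera call takes 0.05 s, during which the arm holds its last target.

TASK

Pack the five loose amber-glass products on the table into the cardboard trays whose cells are cut to their size: the two big candle jars into the large-celled tray, the two small salve jars into the medium one and the slim roll-on bottle into either cell of the small one, one to a cell, standing upright on the tray floor, cap up. It is glass, so set each one down rather than drop it and knock none over, and leave the refill bottle and the tape dispenser where they stand.

Things in the scene. Friction and masses are not known exactly. Their poses are not given: they have to be found in the camera images.
- candle_jar_1: Candle jar, the widest product (one of two alike): upright round amber-glass jar with a white screw cap; one plain cylinder 64 mm in diameter and 84 mm tall in all, the cap (the top 18 mm) as wide as the glass. About 260 g. Starts standing loose on the table. Origin at the centre of its underside, z up its axis; round, so its yaw means nothing.
- candle_jar_2: The other candle jar: upright round amber-glass jar with a white screw cap; one plain cylinder 64 mm in diameter and 84 mm tall in all, the cap (the top 18 mm) as wide as the glass. About 260 g. Starts standing loose on the table. Origin at the centre of its underside, z up its axis; round, so its yaw means nothing.
- salve_jar_1: Salve jar, the low product (one of two alike): upright round amber-glass jar with a white screw cap; one plain cylinder 46 mm in diameter and 48 mm tall in all, the cap (the top 14 mm) as wide as the glass. About 90 g. Starts standing loose on the table. Origin at the centre of its underside, z up its axis; round, so its yaw means nothing.
- salve_jar_2: The other salve jar: upright round amber-glass jar with a white screw cap; one plain cylinder 46 mm in diameter and 48 mm tall in all, the cap (the top 14 mm) as wide as the glass. About 90 g. Starts standing loose on the table. Origin at the centre of its underside, z up its axis; round, so its yaw means nothing.
- rollon_bottle: Roll-on bottle, the slim tall product: upright round amber-glass bottle with a white screw cap; one plain cylinder 30 mm in diameter and 92 mm tall in all, the cap (the top 30 mm) as wide as the glass. About 70 g. Starts standing loose on the table. Origin at the centre of its underside, z up its axis; round, so its yaw means nothing.
- tray_large: Large-celled tray: open brown cardboard tray, fixed, for the two candle jars. Two square cells in a row, each 80 x 80 mm inside, centres at own x = 0, y = +42 and -42 mm. Walls and divider 4 mm thick, tops 40 mm above the table; floor 3 mm thick; outside 88 (x) by 172 (y) mm. Origin: centre of underside. Pinching along own x keeps the fingers clear of the neighbouring cell.
- tray_medium: Medium-celled tray: open brown cardboard tray, fixed, for the two salve jars. Two square cells in a row, each 62 x 62 mm inside, centres at own x = 0, y = +33 and -33 mm. Walls and divider 4 mm thick, tops 22 mm above the table; floor 3 mm thick; outside 70 (x) by 136 (y) mm. Origin: centre of underside. Pinching along own x keeps the fingers clear of the neighbouring cell.
- tray_small: Small-celled tray: open brown cardboard tray, fixed, for the roll-on bottle (either cell). Two square cells in a row, each 46 x 46 mm inside, centres at own x = 0, y = +25 and -25 mm. Walls and divider 4 mm thick, tops 42 mm above the table; floor 3 mm thick; outside 54 (x) by 104 (y) mm. Origin: centre of underside. Pinching along own x keeps the fingers clear of the neighbouring cell.
- refill_bottle: Bystander: white plastic refill bottle, 60 mm in diameter, 160 mm tall, standing loose beyond the trays. Origin at the centre of its underside, z up. Leave it alone.
- tape_dispenser: Bystander: heavy black desk dispenser with a roll of packing tape, 68 mm (own x) by 120 mm (own y), 96 mm tall, loose. Origin at the centre of its underside. Leave it alone.
Things that resemble listed ones, but are neither listed nor needed, are in the scene too. What is shaped like the candle_jar_1 but purple or red is not meant. What is shaped like the salve_jar_1 but purple is not meant.

How it is judged:
At the end, for the whole second after the job is handed in: Candle jars one in each cell of the large tray, salve jars one in each cell of the medium tray, roll-on in a cell of the small tray: each within 13 mm of its cell centre along tray x and y, underside on the floor (under 8 mm above the table), upright within 7 degrees, at rest (((x of candle_jar_1 in the frame of tray_large between -0.013 and 0.013 m and y of candle_jar_1 in the frame of tray_large between 0.029 and 0.055 m and z of candle_jar_1 in the frame of tray_large between 0 and 0.008 m and x of candle_jar_2 in the frame of tray_large between -0.013 and 0.013 m and y of candle_jar_2 in the frame of tray_large between -0.055 and -0.029 m and z of candle_jar_2 in the frame of tray_large between 0 and 0.008 m) or (x of candle_jar_1 in the frame of tray_large between -0.013 and 0.013 m and y of candle_jar_1 in the frame of tray_large between -0.055 and -0.029 m and z of candle_jar_1 in the frame of tray_large between 0 and 0.008 m and x of candle_jar_2 in the frame of tray_large between -0.013 and 0.013 m and y of candle_jar_2 in the frame of tray_large between 0.029 and 0.055 m and z of candle_jar_2 in the frame of tray_large between 0 and 0.008 m)) and ((x of salve_jar_1 in the frame of tray_medium between -0.013 and 0.013 m and y of salve_jar_1 in the frame of tray_medium between 0.02 and 0.046 m and z of salve_jar_1 in the frame of tray_medium between 0 and 0.008 m and x of salve_jar_2 in the frame of tray_medium between -0.013 and 0.013 m and y of salve_jar_2 in the frame of tray_medium between -0.046 and -0.02 m and z of salve_jar_2 in the frame of tray_medium between 0 and 0.008 m) or (x of salve_jar_1 in the frame of tray_medium between -0.013 and 0.013 m and y of salve_jar_1 in the frame of tray_medium between -0.046 and -0.02 m and z of salve_jar_1 in the frame of tray_medium between 0 and 0.008 m and x of salve_jar_2 in the frame of tray_medium between -0.013 and 0.013 m and y of salve_jar_2 in the frame of tray_medium between 0.02 and 0.046 m and z of salve_jar_2 in the frame of tray_medium between 0 and 0.008 m)) and ((x of rollon_bottle in the frame of tray_small between -0.013 and 0.013 m and y of rollon_bottle in the frame of tray_small between 0.012 and 0.038 m and z of rollon_bottle in the frame of tray_small between 0 and 0.008 m) or (x of rollon_bottle in the frame of tray_small between -0.013 and 0.013 m and y of rollon_bottle in the frame of tray_small between -0.038 and -0.012 m and z of rollon_bottle in the frame of tray_small between 0 and 0.008 m)) and angle between each of candle_jar_1, candle_jar_2, salve_jar_1, salve_jar_2, rollon_bottle's own z axis and vertical below 0.12 rad and linear speed of each of candle_jar_1, candle_jar_2, salve_jar_1, salve_jar_2, rollon_bottle below 0.02 m/s); the robot touches nothing.
It fails at once if one of the five products is knocked over (leans more than 45 degrees) (angle between any of candle_jar_1, candle_jar_2, salve_jar_1, salve_jar_2, rollon_bottle's own z axis and vertical above 0.785 rad).
It fails at once if one of the five products is dropped (falls out of the fingers by more than about 25 mm) ((linear speed of candle_jar_1 above 0.7 m/s and contact force between the fingers and candle_jar_1 below 0.05 N) or (linear speed of candle_jar_2 above 0.7 m/s and contact force between the fingers and candle_jar_2 below 0.05 N) or (linear speed of salve_jar_1 above 0.7 m/s and contact force between the fingers and salve_jar_1 below 0.05 N) or (linear speed of salve_jar_2 above 0.7 m/s and contact force between the fingers and salve_jar_2 below 0.05 N) or (linear speed of rollon_bottle above 0.7 m/s and contact force between the fingers and rollon_bottle below 0.05 N)).
It fails at once if the refill bottle or the tape dispenser is shifted by more than 30 mm (distance of any of refill_bottle, tape_dispenser from where it was at the start of the episode above 0.03 m).
It also fails if it takes over 106 s, if anything falls off the work surface, if the arm or the gripper's body presses on something with over 40 N, if the wrist force passes 120 N, or if a joint passes its speed limit or range.

## Working session

There is one attempt and no reset: what is moved stays moved. The work goes in short steps, Python scripts to look and compute and a shell command to move; the robot and the scene stay as the last step left them, time stands still between calls to the robot, and variables do not carry over. Pictures are saved under pics/ and viewed, and the job is handed in when it is done.

```bash
mkdir -p pics
python3 - <<'E'
from station import telemetry, vision, bot
import cv2
s=telemetry.read_state();print({k:(s[k]) for k in s}, bot.grip_point_offset)
for n in("top","scene","wrist"):
    p=vision.camera_params(n);print(n,p)
    cv2.imwrite(f'pics/{n}0.png',vision.camera(n)[:,:,::-1])
E
```

```text
{'t': 0.0, 'joint_pos': array([-1.31350365e+00,  3.07544455e-01,  1.50766197e+00,  1.90281787e-06,
        1.32842082e+00, -7.34909498e-02]), 'qd': array([ 1.32311861e-03,  7.13758998e-04, -3.19108200e-03,  6.18840589e-04,
        7.39749678e-05,  2.95686579e-05]), 'joint_torque': array([ 6.35723427e-04, -4.57550383e+01, -2.51917344e+01,  1.06011041e-04,
        1.35362454e-02, -2.81395387e-05]), 'eef_pos': array([ 0.18655458, -0.54315488,  0.23040171]), 'orientation': array([-1.01308561e-03,  9.86353451e-01,  1.64638500e-01, -9.24391612e-05]), 'force': array([-0.14714348,  0.40452224, -0.43669065]), 'ft_torque': array([-0.04271056,  0.02369039, -0.05972526]), 'opening': 0.08500571046922477} 0.0187
top {'mtx': array([[381.26272723,   0.        , 320.04690948],
       [  0.        , 381.26272723, 201.13144315],
       [  0.        ,   0.        ,   1.        ]]), 'R': array([[ 0.0287738 , -0.99947334,  0.01500387],
       [-0.99803119, -0.02956267, -0.05531536],
       [ 0.05572978, -0.0133827 , -0.9983562 ]]), 't': array([-0.02071803,  0.50453302,  1.05522784])}
scene {'mtx': array([[377.50449688,   0.        , 320.37612915],
       [  0.        , 377.50449688, 202.70827092],
       [  0.        ,   0.        ,   1.        ]]), 'R': array([[ 3.42220109e-04,  9.99984570e-01, -5.54457240e-03],
       [ 6.73326043e-01, -4.32977789e-03, -7.39333005e-01],
       [-7.39345604e-01, -3.48029037e-03, -6.73317136e-01]]), 't': array([-0.00897903, -0.29454471,  1.48862935])}
wrist {'mtx': array([[301.37791011,   0.        , 318.44665375],
       [  0.        , 301.37791011, 200.25040672],
       [  0.        ,   0.        ,   1.        ]]), 'R': array([[ 0.32357456, -0.94620071, -0.00192921],
       [-0.89866109, -0.3079542 ,  0.3123659 ],
       [-0.29615494, -0.09933996, -0.94995991]]), 't': array([-0.5741933 , -0.03946648,  0.38018126])}
```

View pics/top0.png

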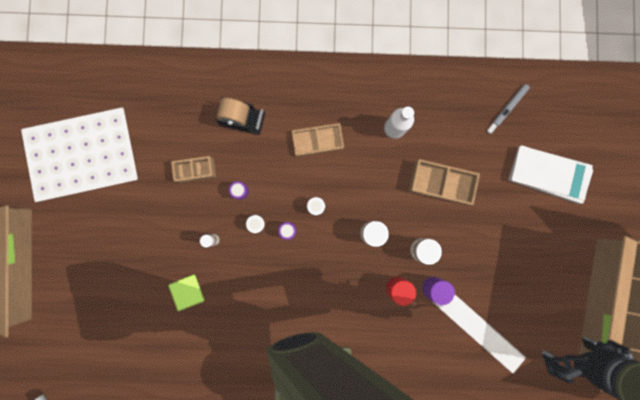

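View pics/scene0.png

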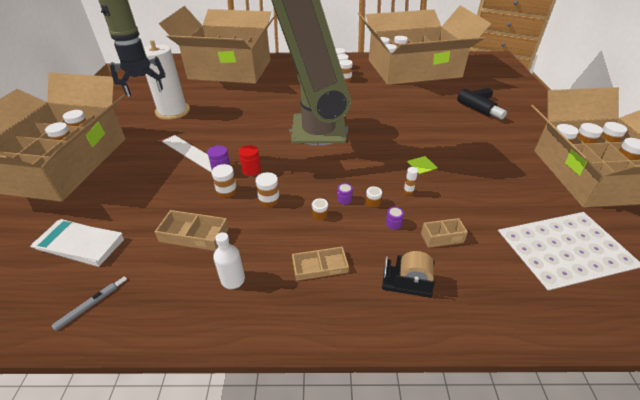

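View pics/wrist0.png

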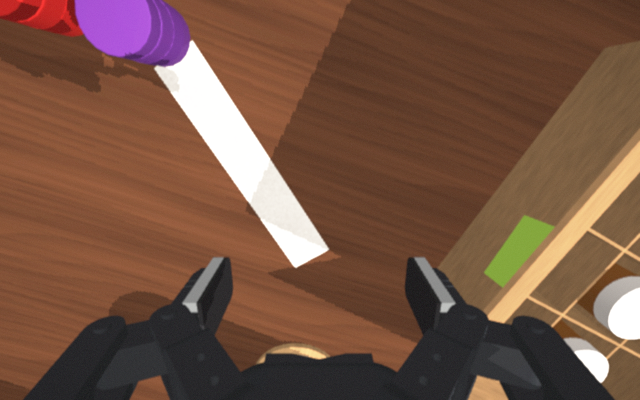

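Run:
```python
import cv2
a=cv2.imread('pics/top0.png')[90:310,160:490]
cv2.imwrite('pics/topc.png',cv2.resize(a,(792,528),interpolation=cv2.INTER_CUBIC))
a=cv2.imread('pics/scene0.png')[140:300,150:480]
cv2.imwrite('pics/scenec.png',cv2.resize(a,(792,384),interpolation=cv2.INTER_CUBIC))
```

```text
(no output)
```

View pics/topc.png

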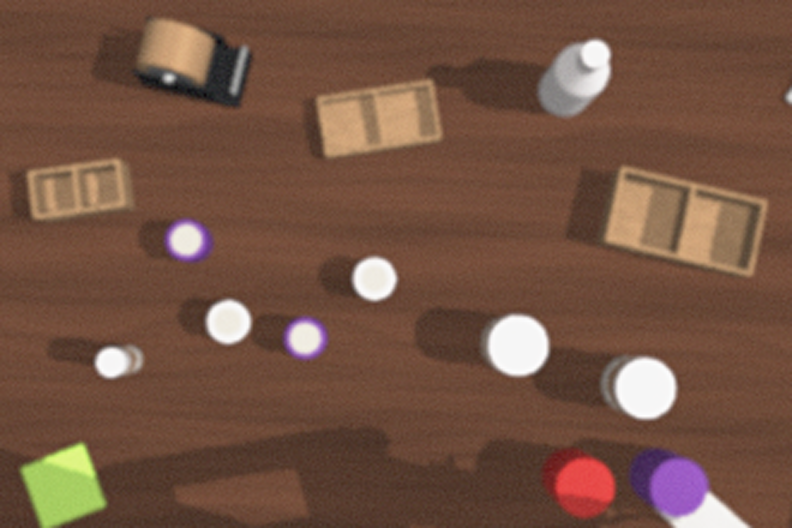

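View pics/scenec.png

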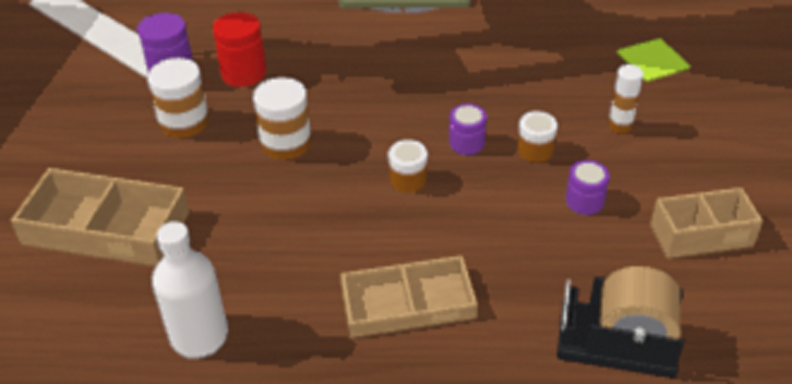

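```bash
cat > h.py <<'E'
import numpy as np,cv2
from station import telemetry,vision,bot
def cast(p,uv,z):
    uv=np.atleast_2d(uv).astype(float)
    d=np.c_[(uv-p['mtx'][:2,2])/[p['mtx'][0,0],p['mtx'][1,1]],np.ones(len(uv))]@p['R']
    c=-p['R'].T@p['t']
    return (c+d*((z-c[2])/d[:,2])[:,None])[:,:2]
def hsv(im): return cv2.cvtColor(im,cv2.COLOR_BGR2HSV)
E
python3 - <<'E'
from h import *
for n in('top','scene'):
    p=vision.camera_params(n); im=cv2.imread(f'pics/{n}0.png'); H=hsv(im)
    c=-p['R'].T@p['t']; print(n,'cam',c.round(3))
    m=cv2.inRange(H,(0,0,150),(180,60,255))
    cs,_=cv2.findContours(m,cv2.RETR_EXTERNAL,cv2.CHAIN_APPROX_NONE)
    for k in cs:
        a=cv2.contourArea(k)
        if 60<a<1200 and k[:,0,1].mean()>70:
            (u,v),r=cv2.minEnclosingCircle(k); b=cv2.boundingRect(k)
            print('white',a,(round(u,1),round(v,1)),round(r,1),b,[cast(p,(u,v),z)[0].round(4).tolist() for z in(.048,.084,.092)])
    m=cv2.inRange(H,(8,60,105),(25,150,255))
    m=cv2.morphologyEx(m,cv2.MORPH_CLOSE,np.ones((3,3)))
    m=cv2.morphologyEx(m,cv2.MORPH_OPEN,np.ones((2,2)))
    cs,_=cv2.findContours(m,cv2.RETR_EXTERNAL,cv2.CHAIN_APPROX_NONE)
    for k in cs:
        if cv2.contourArea(k)>250:
            print('brown',cv2.contourArea(k),cv2.boundingRect(k),cv2.minAreaRect(k))
    cv2.imwrite(f'pics/m_{n}.png',m)
E
```

```text
top cam [0.445 0.008 1.082]
white 501.0 (428.4, 251.4) 13.1 (416, 239, 26, 26) [[0.3756, -0.3028], [0.378, -0.2919], [0.3785, -0.2895]]
white 172.5 (209.0, 240.0) 9.5 (200, 235, 19, 13) [[0.3896, 0.2899], [0.3915, 0.2801], [0.3919, 0.278]]
white 124.0 (286.6, 230.5) 6.6 (280, 224, 14, 14) [[0.4208, 0.0825], [0.4217, 0.08], [0.4219, 0.0794]]
white 504.0 (375.4, 233.5) 13.1 (363, 221, 26, 26) [[0.4197, -0.1579], [0.4206, -0.1521], [0.4208, -0.1508]]
white 252.5 (255.0, 223.9) 9.4 (246, 215, 19, 19) [[0.4362, 0.1684], [0.4365, 0.1628], [0.4366, 0.1616]]
white 244.0 (315.9, 205.8) 9.3 (307, 197, 19, 19) [[0.4902, 0.0054], [0.4886, 0.0055], [0.4882, 0.0056]]
white 117.0 (237.0, 189.5) 6.6 (231, 183, 13, 14) [[0.5279, 0.2205], [0.5251, 0.2131], [0.5244, 0.2115]]
white 439.5 (403.0, 121.0) 16.2 (391, 106, 24, 31) [[0.731, -0.2278], [0.721, -0.2196], [0.7188, -0.2177]]
white 73.5 (518.5, 97.5) 14.3 (508, 86, 20, 24) [[0.8077, -0.5486], [0.7951, -0.5292], [0.7923, -0.5249]]
brown 3086.5 (0, 382, 223, 18) ((111.0, 390.5), (17.0, 222.0), 90.0)
brown 10388.5 (271, 308, 316, 92) ((428.5, 353.5), 
[... 4249 characters left out ...]
47943687438965)
brown 545.0 (352, 173, 57, 23) ((380.0, 184.0), (22.0, 56.0), 90.0)
brown 346.0 (173, 158, 40, 21) ((193.88238525390625, 169.97061157226562), (39.04823303222656, 19.887920379638672), 14.03624439239502)
brown 3773.0 (129, 86, 218, 74) ((237.34317016601562, 129.0000762939453), (73.95618438720703, 211.97479248046875), 84.02998352050781)
brown 35086.0 (109, 85, 531, 213) ((374.0, 191.0), (212.0, 530.0), 90.0)
brown 12232.0 (0, 73, 144, 130) ((71.5, 137.5), (129.0, 143.0), 90.0)
brown 6427.0 (161, 4, 118, 104) ((221.23931884765625, 56.82879638671875), (102.23802185058594, 116.27312469482422), 86.42366790771484)
brown 12480.5 (348, 0, 209, 147) ((452.0, 73.0), (146.0, 208.0), 90.0)
```

View pics/m_top.png

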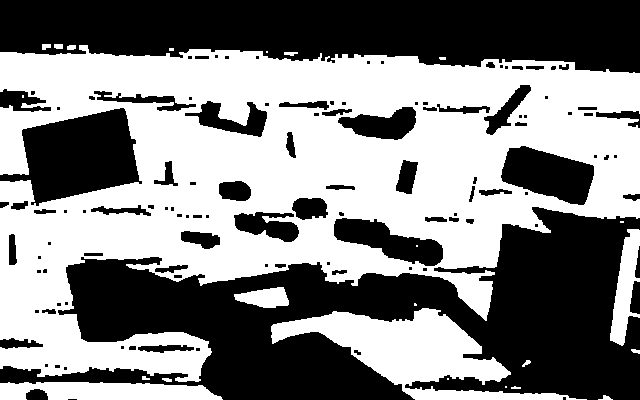

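View pics/m_scene.png

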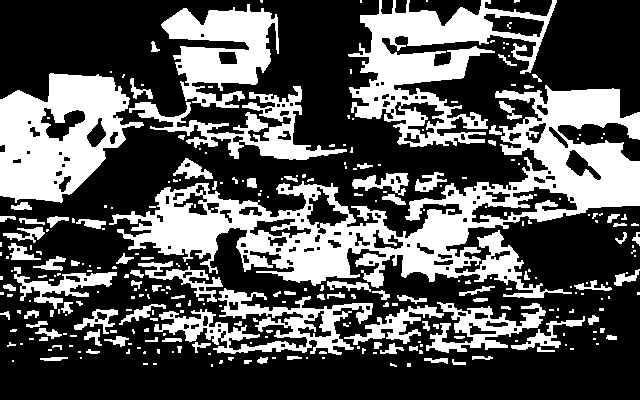

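```bash
python3 - <<'E'
from h import *
p=vision.camera_params('top'); im=cv2.imread('pics/top0.png'); H=hsv(im)
print(H[140,302],H[140,329],H[182,427],H[190,455],H[150,350],H[170,250],H[140,280])
for n,(x0,y0,x1,y1) in dict(large=(408,150,486,212),medium=(284,118,350,162),small=(164,150,220,188)).items():
    m=np.zeros(H.shape[:2],np.uint8)
    mm=((im[:,:,2].astype(int)>125)&(H[:,:,1]<140)).astype(np.uint8)*255
    m[y0:y1,x0:x1]=mm[y0:y1,x0:x1]
    cv2.imwrite(f'pics/m_{n}.png',cv2.resize(np.hstack([m[y0:y1,x0:x1],im[y0:y1,x0:x1,2]]),None,fx=5,fy=5,interpolation=0))
    k=cv2.convexHull(np.vstack([c for c in cv2.findContours(m,0,1)[0] if cv2.contourArea(c)>10]))
    h=dict(large=.04,medium=.022,small=.042)[n]
    L,W=dict(large=(.172,.088),medium=(.136,.07),small=(.104,.054))[n]
    w=cast(p,k[:,0],h).astype(np.float32)
    r=cv2.minAreaRect(w*1000); print(n,r)
    b=cv2.boxPoints(r)/1000
    cen=b.mean(0); e=b[1]-b[0]; f=b[2]-b[1]
    if np.linalg.norm(e)<np.linalg.norm(f): e,f=f,e
    cam=np.array([.445,.008])
    le,lf=np.linalg.norm(e),np.linalg.norm(f); e/=le;f/=lf
    if e@(cen-cam)<0:e=-e
    if f@(cen-cam)<0:f=-f
    far=cen+e*le/2+f*lf/2
    print(' e',e,'f',f,'le',le,'lf',lf,'cen raw',cen.round(4),'far-based',(far-e*L/2-f*W/2).round(4))
a=im[225:255,190:230]; cv2.imwrite('pics/roll.png',cv2.resize(a,None,fx=12,fy=12,interpolation=cv2.INTER_CUBIC))
E
python3 -c "
import cv2,numpy as np
ims=[cv2.imread(f'pics/m_{n}.png') for n in('large','medium','small')]
w=max(i.shape[1] for i in ims)
o=np.vstack([cv2.copyMakeBorder(i,0,5,0,w-i.shape[1],0) for i in ims]);print(o.shape)
cv2.imwrite('pics/m_all.png',cv2.resize(o,(624,540)))"
```

```text
[ 14 108 200] [ 15 102 211] [ 14 104 197] [ 15 104 199] [ 10 122 109] [  9 129 107] [ 10 126 111]
large ((568.13427734375, -351.240234375), (178.7388916015625, 95.02388000488281), 78.29169464111328)
 e [-0.20292912 -0.97919345] f [ 0.97919333 -0.20292953] le 0.17873892 lf 0.095023856 cen raw [ 0.5681 -0.3512] far-based [ 0.5709 -0.3553]
medium ((679.9158935546875, 5.458305358886719), (77.24470520019531, 141.84841918945312), 10.398945808410645)
 e [ 0.18050094 -0.9835748 ] f [0.9835748  0.18050095] le 0.14184842 lf 0.077244714 cen raw [0.6799 0.0055] far-based [0.684  0.0032]
small ((583.5322875976562, 344.3055725097656), (60.942047119140625, 116.17622375488281), 10.598199844360352)
 e [-0.18392047  0.9829411 ] f [0.9829411  0.18392074] le 0.11617626 lf 0.060942035 cen raw [0.5835 0.3443] far-based [0.5858 0.3509]
(735, 780, 3)
```

View pics/m_all.png

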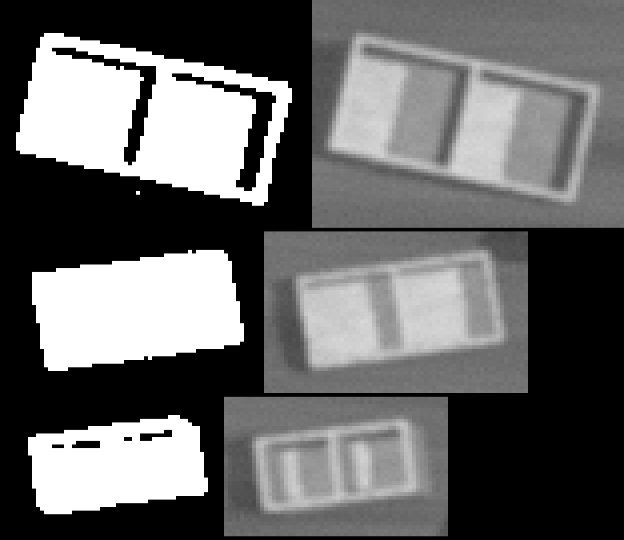

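View pics/roll.png

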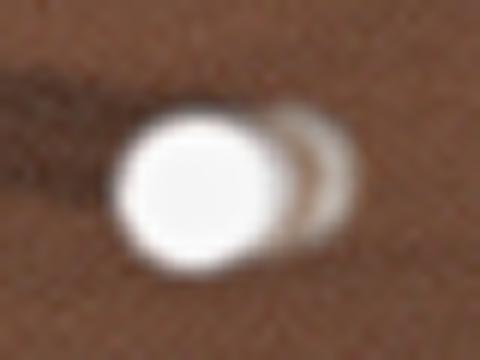

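```bash
cat >> h.py <<'E'
def plan(x,y,z,th):
    s=telemetry.read_state();w,a,b,c=s['orientation'];p=s['eef_pos']
    t=2*np.arctan2(b,a)
    d=np.array([x,y])-p[:2]
    X=np.array([np.cos(t),np.sin(t)]);Y=np.array([np.sin(t),-np.cos(t)])
    tu=(t-th+np.pi)%(2*np.pi)-np.pi
    print('t %.2f pos'%s['t'],p.round(4),'th %.3f'%t,'open %.4f'%s['opening'],'F',s['force'].round(1))
    print('-> shift x %.4f y %.4f z %.4f turn %.3f rows>=%.1f'%(d@X,d@Y,p[2]-z,tu,max(np.hypot(*d,)/.0417,abs(tu)/.125)))
E
python3 - <<'E'
from h import *
p=vision.camera_params('top')
print('roll',cast(p,(205.8,240.3),.092))
for q in ((441,293),(403,292)): print(cast(p,q,.084))
plan(.378,-.292,.19,1.366)
E
```

```text
roll [[0.39093868 0.28612335]]
[[ 0.27130886 -0.32616381]]
[[ 0.27129439 -0.22706639]]
t 0.15 pos [ 0.1866 -0.5433  0.2306] th 0.331 open 0.0854 F [-0.6 -0.3  0.3]
-> shift x 0.2627 y -0.1755 z 0.0406 turn -1.035 rows>=8.3
```

```bash
python3 -m inch '[{"x":0.025,"y":-0.017,"z":0.005,"turn":-0.11},{"x":0.055,"y":-0.036,"z":0.01,"turn":-0.22},{"x":0.085,"y":-0.056,"z":0.015,"turn":-0.33},{"x":0.115,"y":-0.076,"z":0.02,"turn":-0.44},{"x":0.145,"y":-0.095,"z":0.025,"turn":-0.55}]' 1 40; python3 -c "
from h import *
plan(.378,-.292,.19,1.366)"
```

```text
t: 0.57
eef_pos: [0.2933, -0.4047, 0.2052]
orientation: [-0.001, 0.904, 0.428, 0.0]
force: [0.4, -0.1, -0.8]
opening: 0.0855
t 0.57 pos [ 0.2933 -0.4047  0.2052] th 0.885 open 0.0855 F [ 0.4 -0.1 -0.8]
-> shift x 0.1409 y -0.0057 z 0.0152 turn -0.481 rows>=3.8
```

```bash
python3 -m inch '[{"x":0.035,"y":-0.001,"z":0.004,"turn":-0.12},{"x":0.07,"y":-0.003,"z":0.008,"turn":-0.24},{"x":0.105,"y":-0.004,"z":0.012,"turn":-0.36},{"x":0.141,"y":-0.006,"z":0.015,"turn":-0.481},{"x":0.141,"y":-0.006,"z":0.015,"turn":-0.481}]'
python3 - <<'E'
from h import *
plan(.378,-.292,.19,1.366)
p=vision.camera_params('wrist'); im=vision.camera('wrist')[:,:,::-1].copy()
cv2.imwrite('pics/w1.png',im)
m=cv2.inRange(hsv(im),(0,0,150),(180,60,255))
for k in cv2.findContours(m,0,1)[0]:
    if cv2.contourArea(k)>300:
        e=cv2.fitEllipse(k); print(e,cast(p,e[0],.084))
E
```

```text
t: 0.98
eef_pos: [0.38, -0.2861, 0.1896]
orientation: [-0.003, 0.773, 0.635, 0.002]
force: [0.2, -0.2, 0.5]
opening: 0.0855
t 0.98 pos [ 0.38   -0.2861  0.1896] th 1.376 open 0.0855 F [ 0.2 -0.2  0.5]
-> shift x -0.0062 y -0.0008 z -0.0004 turn 0.010 rows>=0.1
((493.5302429199219, 391.241943359375), (20.915122985839844, 26.188507080078125), 106.72972106933594) [[ 0.52357137 -0.53672676]]
((150.68203735351562, 389.23443603515625), (24.80716323852539, 40.20039367675781), 84.3855209350586) [[ 0.15949721 -0.46256863]]
((437.79803466796875, 288.71807861328125), (12.533503532409668, 71.61967468261719), 150.24282836914062) [[ 0.47427772 -0.39577611]]
((199.3498992919922, 288.3783874511719), (12.703245162963867, 70.0991439819336), 29.6707706451416) [[ 0.25113807 -0.35140996]]
((317.62701416015625, 204.60487365722656), (71.8327865600586, 72.38075256347656), 82.66681671142578) [[ 0.37850112 -0.29056623]]
((629.1257934570312, 47.698509216308594), (24.4400577545166, 63.93248748779297), 4.017311096191406) [[ 0.62917728 -0.21504352]]
((336.4871826171875, 31.13165283203125), (78.34827423095703, 91.05585479736328), 80.50061798095703) [[ 0.41831874 -0.16181217]]
```

View pics/w1.png

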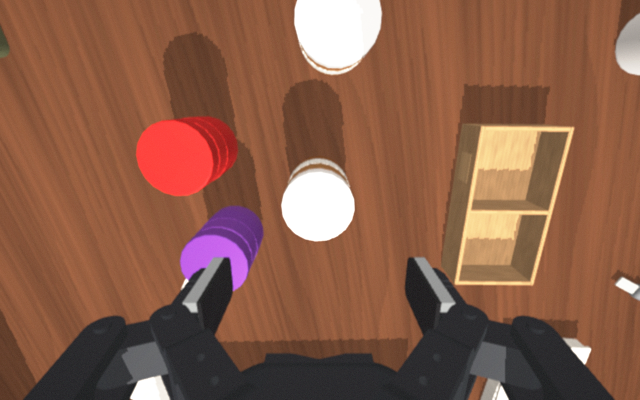

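Run:
```python
from h import *
p=vision.camera_params('wrist')
q=cast(p,[(573,127),(533,286),(481,125),(458,283),(549,211),(469,211)],.04);print(q.round(4))
e=q[0]-q[1];print(np.linalg.norm(e),e/np.linalg.norm(e))
plan(.3783,-.2912,.15,1.366)
im=cv2.imread('pics/w1.png')[110:300,430:600]
cv2.imwrite('pics/w1c.png',cv2.resize(im,None,fx=3,fy=3,interpolation=cv2.INTER_CUBIC))
```

```text
[[ 0.6253 -0.28  ]
 [ 0.5911 -0.4501]
 [ 0.5405 -0.261 ]
 [ 0.5092 -0.4297]
 [ 0.6058 -0.3619]
 [ 0.5253 -0.3457]]
0.17345793854823993 [0.19670386 0.98046295]
t 1.03 pos [ 0.3789 -0.2886  0.1899] th 1.372 open 0.0853 F [-0.4  0.   0.6]
-> shift x -0.0026 y -0.0001 z 0.0399 turn 0.006 rows>=0.1
```

View pics/w1c.png

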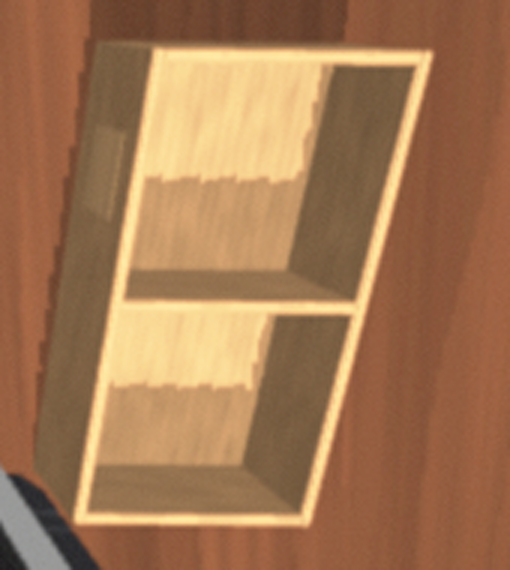

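Run:
```python
from h import *
p=vision.camera_params('wrist')
c=np.array([(152,47),(432,52),(308,526),(75,522)])/3+[430,110]-.3
q=cast(p,c,.04);print(q.round(4),'cen',q.mean(0).round(4))
for i in range(4):
    e=q[i]-q[i-1];print(np.linalg.norm(e).round(4),np.degrees(np.arctan2(e[1],e[0])).round(1))
e=(q[0]+q[1]-q[2]-q[3]);e/=np.linalg.norm(e);print(e,'cells',(q.mean(0)+.042*e).round(4),(q.mean(0)-.042*e).round(4),'theta',np.arctan2(e[1],e[0]))
```

```text
[[ 0.5399 -0.2612]
 [ 0.6259 -0.2802]
 [ 0.5904 -0.4487]
 [ 0.5055 -0.4298]] cen [ 0.5654 -0.355 ]
0.1721 78.5
0.088 -12.5
0.1722 -101.9
0.087 167.5
[0.20298007 0.97918287] cells [ 0.574  -0.3138] [ 0.5569 -0.3961] theta 1.3663959307002318
```

```bash
python3 -m inch '[{"x":-0.002,"z":0.03,"turn":0.004},{"x":-0.002,"z":0.06,"turn":0.004},{"x":-0.002,"z":0.09,"turn":0.004},{"x":-0.002,"z":0.12,"turn":0.004},{"x":-0.002,"z":0.14,"turn":0.004}]'; python3 -c "
from h import *
plan(.3783,-.2912,.041,1.366)"
```

```text
t 1.03 pos [ 0.3789 -0.2886  0.1899] th 1.372 open 0.0853 F [-0.4  0.   0.6]
-> shift x -0.0026 y -0.0001 z 0.1489 turn 0.006 rows>=0.1validation failed for argument at $[0]...
```

```bash
python3 -m inch '[{"x":-0.002,"y":0,"z":0.03,"turn":0.004},{"x":-0.002,"y":0,"z":0.06,"turn":0.004},{"x":-0.002,"y":0,"z":0.09,"turn":0.004},{"x":-0.002,"y":0,"z":0.12,"turn":0.004},{"x":-0.002,"y":0,"z":0.14,"turn":0.004}]'; python3 -c "
from h import *
plan(.3783,-.2912,.041,1.366)"
```

```text
t: 1.45
eef_pos: [0.3768, -0.2901, 0.0477]
orientation: [-0.003, 0.776, 0.631, 0.0]
force: [0.3, -0.3, 0.0]
opening: 0.0852
t 1.45 pos [ 0.3768 -0.2901  0.0477] th 1.366 open 0.0852 F [ 0.3 -0.3  0. ]
-> shift x -0.0007 y 0.0017 z 0.0067 turn -0.000 rows>=0.0
```

```bash
python3 -m inch '[{"x":-0.001,"y":0.002,"z":0.007,"turn":0},{"x":-0.001,"y":0.002,"z":0.007,"turn":0}]'; python3 -m inch '[{"x":0,"y":0,"z":0,"turn":0},{"x":0,"y":0,"z":0,"turn":0},{"x":0,"y":0,"z":0,"turn":0},{"x":0,"y":0,"z":0,"turn":0},{"x":0,"y":0,"z":0,"turn":0}]' 0 40;  python3 -m inch '[{"x":0,"y":0,"z":0,"turn":0},{"x":0,"y":0,"z":0,"turn":0},{"x":0,"y":0,"z":0,"turn":0}]'
```

```text
t: 1.62
eef_pos: [0.3771, -0.2916, 0.0389]
orientation: [-0.005, 0.776, 0.63, -0.0]
force: [-0.0, 0.4, 0.2]
opening: 0.0854
t: 2.03
eef_pos: [0.3778, -0.2923, 0.04]
orientation: [-0.004, 0.776, 0.63, -0.0]
force: [-0.9, -0.8, 3.6]
opening: 0.063
t: 2.28
eef_pos: [0.3778, -0.2922, 0.0401]
orientation: [-0.004, 0.776, 0.63, -0.0]
force: [0.2, 0.5, -1.9]
opening: 0.0635
```

Gripped at 63.5 mm. Lift and go to the tray.

```bash
python3 -m inch '[{"x":0,"y":0,"z":-0.015,"turn":0},{"x":0,"y":0,"z":-0.035,"turn":0},{"x":0,"y":0,"z":-0.06,"turn":0},{"x":0,"y":0,"z":-0.085,"turn":0},{"x":0,"y":0,"z":-0.1,"turn":0}]'; python3 -c "
from h import *
plan(.558,-.3945,.14,1.37)"
```

```text
t: 2.7
eef_pos: [0.3788, -0.2931, 0.1421]
orientation: [-0.003, 0.776, 0.63, 0.0]
force: [0.9, -1.1, -3.2]
opening: 0.063
t 2.70 pos [ 0.3788 -0.2931  0.1421] th 1.364 open 0.0630 F [ 0.9 -1.1 -3.2]
-> shift x -0.0625 y 0.1962 z 0.0021 turn -0.006 rows>=4.9
```

```bash
python3 -m inch '[{"x":-0.008,"y":0.025,"z":0,"turn":0},{"x":-0.019,"y":0.06,"z":0,"turn":0},{"x":-0.031,"y":0.097,"z":0,"turn":0},{"x":-0.043,"y":0.134,"z":0,"turn":0},{"x":-0.052,"y":0.164,"z":0,"turn":0}]';python3 -m inch '[{"x":-0.008,"y":0.02,"z":0,"turn":0},{"x":-0.011,"y":0.032,"z":0,"turn":0},{"x":-0.011,"y":0.032,"z":0,"turn":0}]'
python3 - <<'E'
from h import *
plan(.558,-.3945,.14,1.37)
p=vision.camera_params('wrist'); im=vision.camera('wrist')[:,:,::-1].copy()
np.savez('w2.npz',**p);cv2.imwrite('pics/w2.png',im)
E
```

```text
t: 3.12
eef_pos: [0.5309, -0.3788, 0.1409]
orientation: [-0.002, 0.776, 0.63, 0.0]
force: [0.3, -0.3, -1.9]
opening: 0.0632
t: 3.37
eef_pos: [0.5627, -0.3974, 0.1396]
orientation: [-0.002, 0.776, 0.631, 0.001]
force: [-0.1, 0.0, -2.0]
opening: 0.0633
t 3.37 pos [ 0.5627 -0.3974  0.1396] th 1.365 open 0.0633 F [-0.1  0.  -2. ]
-> shift x 0.0019 y -0.0052 z -0.0004 turn -0.005 rows>=0.1
```

View pics/w2.png

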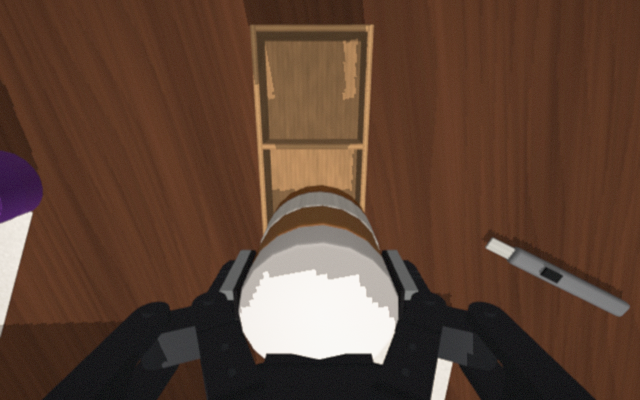

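Run:
```python
import cv2
im=cv2.imread('pics/w2.png')[10:210,230:400]
cv2.imwrite('pics/w2c.png',cv2.resize(im,None,fx=3,fy=3,interpolation=cv2.INTER_CUBIC))
```

```text
(no output)
```

View pics/w2c.png

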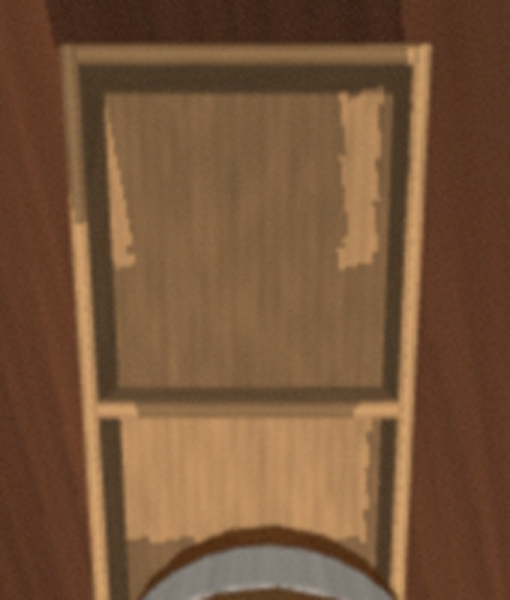

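Run:
```python
from h import *
p=np.load('w2.npz')
c=np.array([(62,45),(431,44),(412.5,410),(82.5,410)])/3+[230,10]-.3
q=cast(p,c,.04);print(q.round(4))
cen=(q[2]+q[3])/2; e=(q[0]+q[1])/2-cen; L=np.linalg.norm(e);print(cen,L,np.linalg.norm(q[0]-q[1]),np.linalg.norm(q[2]-q[3]));e/=L
print('theta',np.arctan2(e[1],e[0]),'cells',cen+.042*e,cen-.042*e, 'via far edge',(q[0]+q[1])/2-.128*e)
plan(*(cen-.042*e),.14,1.37)
```

```text
[[ 0.5428 -0.2585]
 [ 0.6282 -0.2763]
 [ 0.6104 -0.3603]
 [ 0.5246 -0.3423]]
[ 0.567515   -0.35133515] 0.08583219929006065 0.08720423226153837 0.08767218893424762
theta 1.3600567610492422 cells [ 0.57630069 -0.31026434] [ 0.5587293  -0.39240596] via far edge [ 0.5586942  -0.39257005]
t 3.42 pos [ 0.5606 -0.3962  0.1395] th 1.365 open 0.0634 F [-0.1  0.5 -2. ]
-> shift x 0.0033 y -0.0026 z -0.0005 turn -0.005 rows>=0.1
```

```bash
python3 -m inch '[{"x":0.0025,"y":-0.0025,"z":0.015,"turn":0},{"x":0.0025,"y":-0.0025,"z":0.035,"turn":0},{"x":0.0025,"y":-0.0025,"z":0.055,"turn":0},{"x":0.0025,"y":-0.0025,"z":0.073,"turn":0},{"x":0.0025,"y":-0.0025,"z":0.083,"turn":0}]';python3 -c "
from h import *
plan(.5587,-.3935,.043,1.36)"
```

```text
t: 3.83
eef_pos: [0.5555, -0.3906, 0.0539]
orientation: [-0.006, 0.776, 0.631, -0.0]
force: [0.6, 1.0, -3.5]
opening: 0.0632
t 3.83 pos [ 0.5555 -0.3906  0.0539] th 1.365 open 0.0632 F [ 0.6  1.  -3.5]
-> shift x -0.0022 y 0.0037 z 0.0109 turn 0.005 rows>=0.1
```

```bash
python3 -m inch '[{"x":-0.001,"y":0.002,"z":0.003,"turn":0},{"x":-0.001,"y":0.003,"z":0.006,"turn":0},{"x":-0.001,"y":0.003,"z":0.008,"turn":0},{"x":-0.001,"y":0.003,"z":0.0095,"turn":0},{"x":-0.001,"y":0.003,"z":0.0095,"turn":0}]';python3 -c "
from h import *
plan(.5587,-.3935,.043,1.36)"
```

```text
t: 4.25
eef_pos: [0.5586, -0.3925, 0.0451]
orientation: [-0.005, 0.776, 0.631, -0.0]
force: [0.4, 0.7, -2.3]
opening: 0.063
t 4.25 pos [ 0.5586 -0.3925  0.0451] th 1.365 open 0.0630 F [ 0.4  0.7 -2.3]
-> shift x -0.0010 y 0.0003 z 0.0021 turn 0.005 rows>=0.0
```

```bash
python3 -m inch '[{"x":0,"y":0,"z":0.001,"turn":0},{"x":0,"y":0,"z":0.0018,"turn":0},{"x":0,"y":0,"z":0.0018,"turn":0}]'; python3 -m inch '[{"x":0,"y":0,"z":0,"turn":0},{"x":0,"y":0,"z":0,"turn":0},{"x":0,"y":0,"z":0,"turn":0}]'
```

```text
t: 4.5
eef_pos: [0.5588, -0.3926, 0.0438]
orientation: [-0.005, 0.776, 0.631, -0.0]
force: [0.5, 0.3, -2.1]
opening: 0.063
t: 4.75
eef_pos: [0.5589, -0.3927, 0.0439]
orientation: [-0.005, 0.776, 0.631, -0.0]
force: [0.3, -0.3, -3.1]
opening: 0.0629
```

```bash
python3 -m inch '[{"x":0,"y":0,"z":0.0008,"turn":0},{"x":0,"y":0,"z":0.0008,"turn":0}]'; python3 -m inch '[{"x":0,"y":0,"z":0,"turn":0},{"x":0,"y":0,"z":0,"turn":0},{"x":0,"y":0,"z":0,"turn":0},{"x":0,"y":0,"z":0,"turn":0}]' 1; python3 -m inch '[{"x":0,"y":0,"z":-0.02,"turn":0},{"x":0,"y":0,"z":-0.05,"turn":0},{"x":0,"y":0,"z":-0.08,"turn":0},{"x":0,"y":0,"z":-0.11,"turn":0},{"x":0,"y":0,"z":-0.14,"turn":0}]'; python3 -c "
from h import *
plan(.4203,-.1525,.19,1.36)"
```

```text
t: 4.92
eef_pos: [0.559, -0.3927, 0.0431]
orientation: [-0.005, 0.776, 0.631, -0.0]
force: [-0.4, 0.6, -1.9]
opening: 0.0629
t: 5.25
eef_pos: [0.5592, -0.3929, 0.0434]
orientation: [-0.004, 0.776, 0.631, -0.0]
force: [0.4, 0.1, 0.3]
opening: 0.0854
t: 5.67
eef_pos: [0.5597, -0.3937, 0.1848]
orientation: [-0.004, 0.776, 0.631, -0.0]
force: [1.3, -0.2, -0.4]
opening: 0.0851
t 5.67 pos [ 0.5597 -0.3937  0.1848] th 1.365 open 0.0851 F [ 1.3 -0.2 -0.4]
-> shift x 0.2076 y -0.1858 z -0.0052 turn 0.005 rows>=6.7
```

```bash
python3 -m inch '[{"x":0.025,"y":-0.022,"z":0,"turn":0},{"x":0.05,"y":-0.045,"z":0,"turn":0},{"x":0.08,"y":-0.071,"z":0,"turn":0},{"x":0.11,"y":-0.098,"z":0,"turn":0},{"x":0.137,"y":-0.122,"z":0,"turn":0}]';python3 -c "
from h import *
plan(.4203,-.1525,.18,1.36)"
```

```text
t: 6.08
eef_pos: [0.4667, -0.2328, 0.1865]
orientation: [-0.005, 0.776, 0.631, -0.0]
force: [-0.9, 0.9, 0.1]
opening: 0.0853
t 6.08 pos [ 0.4667 -0.2328  0.1865] th 1.364 open 0.0853 F [-0.9  0.9  0.1]
-> shift x 0.0690 y -0.0619 z 0.0065 turn 0.004 rows>=2.2
```

```bash
python3 -m inch '[{"x":0.027,"y":-0.024,"z":0.002,"turn":0},{"x":0.054,"y":-0.048,"z":0.004,"turn":0},{"x":0.069,"y":-0.062,"z":0.006,"turn":0},{"x":0.069,"y":-0.062,"z":0.006,"turn":0},{"x":0.069,"y":-0.062,"z":0.006,"turn":0}]'
cat > cap.py <<'E'
import sys
from h import *
# usage cap.py name z : white/cap blobs in the wrist view cast at height z
p=vision.camera_params('wrist'); im=vision.camera('wrist')[:,:,::-1].copy()
np.savez(sys.argv[1]+'.npz',**p);cv2.imwrite(f'pics/{sys.argv[1]}.png',im)
m=cv2.inRange(hsv(im),(0,0,150),(180,60,255))
for k in cv2.findContours(m,0,1)[0]:
    if cv2.contourArea(k)>300:
        e=cv2.fitEllipse(k); print(np.round(e[0],1),np.round(e[1],1),cast(p,e[0],float(sys.argv[2])).round(4))
E
python3 cap.py w3 .084; python3 -c "
from h import *
plan(.4203,-.1525,.18,1.36)"
```

```text
t: 6.5
eef_pos: [0.4196, -0.1516, 0.1818]
orientation: [-0.004, 0.776, 0.631, 0.0]
force: [0.2, -0.8, 0.6]
opening: 0.0853
[486.3 389.3] [25.  41.8] [[ 0.549  -0.3883]]
[199.2 288.6] [13.  73.8] [[ 0.2937 -0.2119]]
[437.3 287.9] [13.4 74. ] [[ 0.5096 -0.2551]]
[320.3 198.1] [73.8 81.5] [[ 0.4216 -0.1484]]
[612.2 185. ] [64.6 74.8] [[ 0.6577 -0.1856]]
[364.4   8.5] [21.2 54.8] [[ 0.4796 -0.0194]]
t 6.55 pos [ 0.4208 -0.1527  0.182 ] th 1.365 open 0.0858 F [-0.2 -0.3  0.1]
-> shift x 0.0001 y -0.0006 z 0.0020 turn 0.005 rows>=0.0
```

View pics/w3.png

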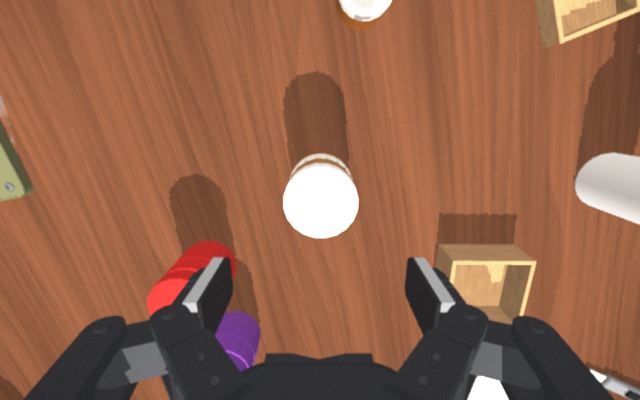

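```bash
python3 -m inch '[{"x":0.001,"y":0,"z":0.025,"turn":0},{"x":0.001,"y":0,"z":0.055,"turn":0},{"x":0.001,"y":0,"z":0.085,"turn":0},{"x":0.001,"y":0,"z":0.115,"turn":0},{"x":0.001,"y":0,"z":0.135,"turn":0}]'; python3 -c "
from h import *
plan(.4205,-.152,.041,1.36)"
```

```text
t: 6.97
eef_pos: [0.4213, -0.1522, 0.045]
orientation: [-0.003, 0.776, 0.63, 0.0]
force: [-0.3, -0.1, 0.4]
opening: 0.0856
t 6.97 pos [ 0.4213 -0.1522  0.045 ] th 1.364 open 0.0856 F [-0.3 -0.1  0.4]
-> shift x 0.0001 y -0.0008 z 0.0040 turn 0.004 rows>=0.0
```

```bash
python3 -m inch '[{"x":0,"y":0,"z":0.004,"turn":0},{"x":0,"y":0,"z":0.004,"turn":0}]'; python3 -m inch '[{"x":0,"y":0,"z":0,"turn":0},{"x":0,"y":0,"z":0,"turn":0},{"x":0,"y":0,"z":0,"turn":0},{"x":0,"y":0,"z":0,"turn":0},{"x":0,"y":0,"z":0,"turn":0}]' 0 40;  python3 -m inch '[{"x":0,"y":0,"z":0,"turn":0},{"x":0,"y":0,"z":0,"turn":0},{"x":0,"y":0,"z":0,"turn":0}]';python3 -m inch '[{"x":0,"y":0,"z":-0.015,"turn":0},{"x":0,"y":0,"z":-0.035,"turn":0},{"x":0,"y":0,"z":-0.06,"turn":0},{"x":0,"y":0,"z":-0.085,"turn":0},{"x":0,"y":0,"z":-0.1,"turn":0}]'; python3 -c "
from h import *
plan(.5763,-.311,.14,1.36)"
```

```text
t: 7.13
eef_pos: [0.4216, -0.1532, 0.0394]
orientation: [-0.005, 0.777, 0.63, -0.0]
force: [-0.3, -0.5, 0.4]
opening: 0.0855
t: 7.55
eef_pos: [0.4226, -0.1537, 0.0405]
orientation: [-0.003, 0.777, 0.63, 0.0]
force: [0.5, -0.5, 2.4]
opening: 0.0629
t: 7.8
eef_pos: [0.4226, -0.1536, 0.0406]
orientation: [-0.003, 0.776, 0.63, 0.0]
force: [0.5, 1.1, -2.1]
opening: 0.0637
t: 8.22
eef_pos: [0.4236, -0.1543, 0.1426]
orientation: [-0.002, 0.776, 0.63, 0.001]
force: [1.5, -0.5, -2.2]
opening: 0.0631
t 8.22 pos [ 0.4236 -0.1543  0.1426] th 1.364 open 0.0631 F [ 1.5 -0.5 -2.2]
-> shift x -0.1219 y 0.1817 z 0.0026 turn 0.004 rows>=5.2
```

```bash
python3 -m inch '[{"x":-0.016,"y":0.024,"z":0,"turn":0},{"x":-0.038,"y":0.056,"z":0,"turn":0},{"x":-0.06,"y":0.089,"z":0,"turn":0},{"x":-0.082,"y":0.122,"z":0,"turn":0},{"x":-0.1,"y":0.148,"z":0,"turn":0}]';python3 -c "
from h import *
plan(.5758,-.3125,.14,1.36)"
```

```text
t: 8.63
eef_pos: [0.5498, -0.2846, 0.1417]
orientation: [-0.001, 0.776, 0.63, 0.001]
force: [0.2, 0.5, -2.1]
opening: 0.0633
t 8.63 pos [ 0.5498 -0.2846  0.1417] th 1.363 open 0.0633 F [ 0.2  0.5 -2.1]
-> shift x -0.0219 y 0.0312 z 0.0017 turn 0.003 rows>=0.9
```

```bash
python3 -m inch '[{"x":-0.015,"y":0.022,"z":0,"turn":0},{"x":-0.022,"y":0.031,"z":0,"turn":0},{"x":-0.022,"y":0.031,"z":0,"turn":0},{"x":-0.022,"y":0.031,"z":0,"turn":0}]';python3 cap.py w4 .087; python3 -c "
from h import *
plan(.5758,-.3125,.044,1.36)"
```

```text
t: 8.97
eef_pos: [0.575, -0.3123, 0.1404]
orientation: [-0.003, 0.777, 0.63, 0.001]
force: [0.4, 0.9, -2.0]
opening: 0.063
[ 24.9 343.4] [ 44.8 123.3] [[ 0.3203 -0.367 ]]
[318.4 300.8] [121.2 162.3] [[ 0.5617 -0.3758]]
[535.7  35.9] [ 70.5 180.1] [[ 0.7222 -0.2249]]
t 9.02 pos [ 0.5743 -0.3115  0.1406] th 1.363 open 0.0626 F [-1.3  0.2 -2.8]
-> shift x -0.0006 y 0.0017 z 0.0966 turn 0.003 rows>=0.0
```

View pics/w4.png

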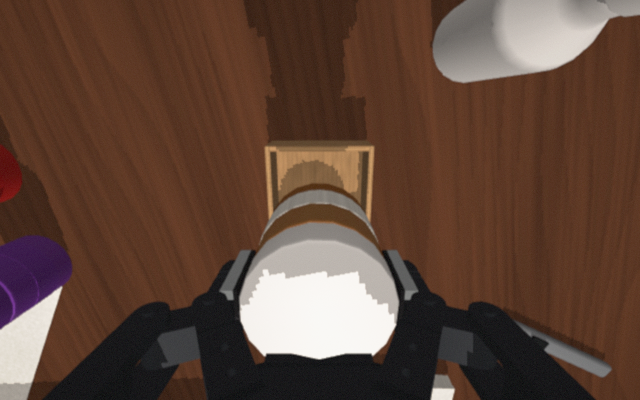

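```bash
python3 -m inch '[{"x":0,"y":0.0017,"z":0.015,"turn":0},{"x":0,"y":0.0017,"z":0.035,"turn":0},{"x":0,"y":0.0017,"z":0.055,"turn":0},{"x":0,"y":0.0017,"z":0.073,"turn":0},{"x":0,"y":0.0017,"z":0.083,"turn":0}]';python3 -c "
from h import *
plan(.5758,-.3120,.0432,1.36)"
```

```text
t: 9.43
eef_pos: [0.5731, -0.3091, 0.0555]
orientation: [-0.005, 0.776, 0.63, -0.0]
force: [-0.7, 0.6, -2.4]
opening: 0.0631
t 9.43 pos [ 0.5731 -0.3091  0.0555] th 1.364 open 0.0631 F [-0.7  0.6 -2.4]
-> shift x -0.0023 y 0.0033 z 0.0123 turn 0.004 rows>=0.1
```

```bash
python3 -m inch '[{"x":-0.001,"y":0.002,"z":0.003,"turn":0},{"x":-0.001,"y":0.002,"z":0.006,"turn":0},{"x":-0.001,"y":0.002,"z":0.009,"turn":0},{"x":-0.001,"y":0.002,"z":0.011,"turn":0},{"x":-0.001,"y":0.002,"z":0.0115,"turn":0}]';python3 -m inch '[{"x":0,"y":0,"z":0,"turn":0},{"x":0,"y":0,"z":0,"turn":0}]';python3 -c "
from h import *
plan(.5758,-.3120,.0432,1.36)"
```

```text
t: 9.85
eef_pos: [0.5752, -0.3105, 0.0446]
orientation: [-0.005, 0.776, 0.63, -0.0]
force: [-0.4, -0.1, -2.2]
opening: 0.0629
t: 10.02
eef_pos: [0.5756, -0.3109, 0.0453]
orientation: [-0.004, 0.776, 0.63, 0.0]
force: [0.2, -0.5, -2.5]
opening: 0.0635
t 10.02 pos [ 0.5756 -0.3109  0.0453] th 1.364 open 0.0635 F [ 0.2 -0.5 -2.5]
-> shift x -0.0011 y 0.0004 z 0.0021 turn 0.004 rows>=0.0
```

```bash
python3 -m inch '[{"x":-0.001,"y":0,"z":0.001,"turn":0},{"x":-0.001,"y":0,"z":0.0025,"turn":0},{"x":-0.001,"y":0,"z":0.0025,"turn":0}]'; python3 -m inch '[{"x":0,"y":0,"z":0,"turn":0},{"x":0,"y":0,"z":0,"turn":0},{"x":0,"y":0,"z":0,"turn":0},{"x":0,"y":0,"z":0,"turn":0}]' 1; python3 -m inch '[{"x":0,"y":0,"z":-0.02,"turn":0},{"x":0,"y":0,"z":-0.05,"turn":0},{"x":0,"y":0,"z":-0.08,"turn":0},{"x":0,"y":0,"z":-0.11,"turn":0},{"x":0,"y":0,"z":-0.14,"turn":0}]'; python3 -c "
from h import *
plan(.4902,.0054,.15,1.752)"
```

```text
t: 10.27
eef_pos: [0.576, -0.3124, 0.0435]
orientation: [-0.003, 0.776, 0.63, 0.0]
force: [-0.6, 0.0, 1.9]
opening: 0.0631
t: 10.6
eef_pos: [0.576, -0.3124, 0.0436]
orientation: [-0.003, 0.776, 0.63, 0.0]
force: [0.3, -0.0, -0.2]
opening: 0.0855
t: 11.02
eef_pos: [0.5762, -0.3129, 0.1848]
orientation: [-0.004, 0.776, 0.63, 0.0]
force: [0.5, -0.7, -0.2]
opening: 0.0854
t 11.02 pos [ 0.5762 -0.3129  0.1848] th 1.364 open 0.0854 F [ 0.5 -0.7 -0.2]
-> shift x 0.2939 y -0.1496 z 0.0348 turn -0.388 rows>=7.9
```

```bash
python3 -m inch '[{"x":0.025,"y":-0.013,"z":0,"turn":-0.05},{"x":0.06,"y":-0.031,"z":0,"turn":-0.1},{"x":0.095,"y":-0.048,"z":0,"turn":-0.15},{"x":0.13,"y":-0.066,"z":0,"turn":-0.2},{"x":0.165,"y":-0.084,"z":0,"turn":-0.25}]';python3 -c "
from h import *
plan(.4902,.0054,.15,1.752)"
```

```text
t: 11.43
eef_pos: [0.5271, -0.1328, 0.1861]
orientation: [-0.004, 0.691, 0.723, 0.001]
force: [-0.0, -0.2, -0.7]
opening: 0.0852
t 11.43 pos [ 0.5271 -0.1328  0.1861] th 1.616 open 0.0852 F [-0.  -0.2 -0.7]
-> shift x 0.1397 y -0.0307 z 0.0361 turn -0.136 rows>=3.4
```

```bash
python3 -m inch '[{"x":0.035,"y":-0.008,"z":0.008,"turn":-0.05},{"x":0.07,"y":-0.015,"z":0.016,"turn":-0.1},{"x":0.105,"y":-0.023,"z":0.024,"turn":-0.136},{"x":0.139,"y":-0.03,"z":0.032,"turn":-0.136},{"x":0.139,"y":-0.03,"z":0.032,"turn":-0.136}]';python3 -m inch '[{"x":0,"y":0,"z":0,"turn":0},{"x":0,"y":0,"z":0,"turn":0}]';python3 cap.py w5 .048; python3 -c "
from h import *
plan(.4902,.0054,.15,1.752)"
```

```text
t: 11.85
eef_pos: [0.4865, 0.0102, 0.1537]
orientation: [-0.007, 0.639, 0.769, 0.001]
force: [-1.3, -0.1, -0.0]
opening: 0.0854
t: 12.02
eef_pos: [0.4859, 0.0108, 0.1536]
orientation: [-0.007, 0.638, 0.77, 0.0]
force: [0.1, 0.4, 0.8]
opening: 0.0856
[484.6 389.8] [24.3 35.3] [[ 0.6994 -0.1657]]
[437.3 287.9] [13.4 73.1] [[ 0.6121 -0.0541]]
[199.2 288.4] [12.7 75.7] [[ 0.3896 -0.0978]]
[323.2 204.4] [51.8 52.1] [[0.4902 0.0075]]
[254.9 100. ] [41.8 45.4] [[0.4213 0.0821]]
[294.5   7.4] [18.6 55.6] [[0.4417 0.1502]]
t 12.07 pos [0.4867 0.01   0.1539] th 1.756 open 0.0855 F [ 0.5 -0.  -0.1]
-> shift x -0.0052 y 0.0026 z 0.0039 turn 0.004 rows>=0.1
```

View pics/w5.png

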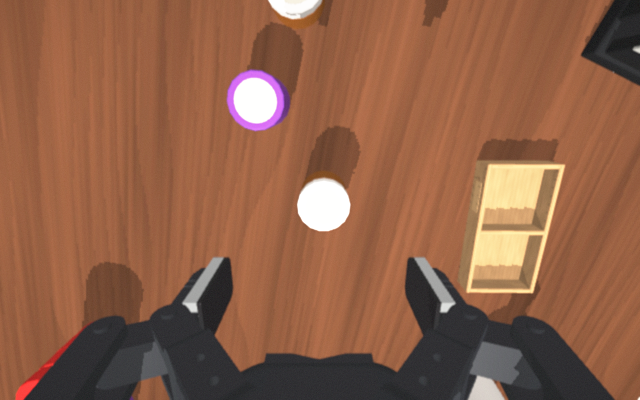

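```bash
python3 -c "
from h import *
plan(.4902,.0055,.021,1.752)
im=cv2.imread('pics/w5.png')[150:305,440:590]
cv2.imwrite('pics/w5c.png',cv2.resize(im,None,fx=4,fy=4,interpolation=cv2.INTER_CUBIC))"
```

```text
t 12.07 pos [0.4867 0.01   0.1539] th 1.756 open 0.0855 F [ 0.5 -0.  -0.1]
-> shift x -0.0051 y 0.0026 z 0.1329 turn 0.004 rows>=0.1
```

View pics/w5c.png

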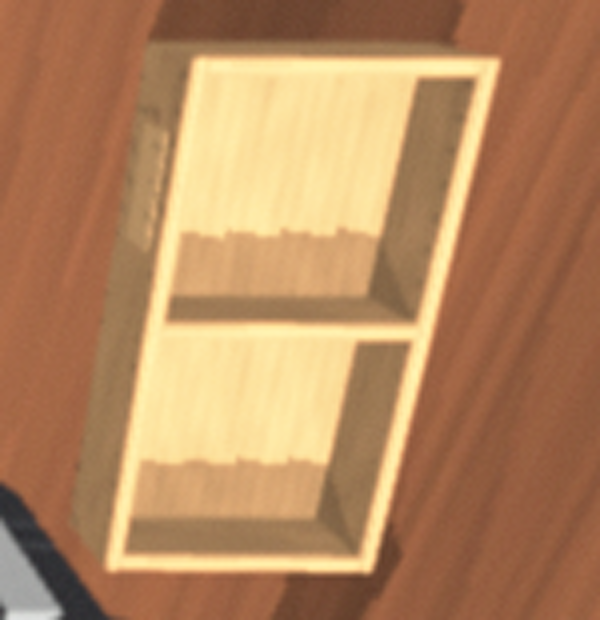

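```bash
python3 -m inch '[{"x":-0.004,"y":0.003,"z":0.02,"turn":0},{"x":-0.004,"y":0.003,"z":0.05,"turn":0},{"x":-0.004,"y":0.003,"z":0.08,"turn":0},{"x":-0.004,"y":0.003,"z":0.105,"turn":0},{"x":-0.004,"y":0.003,"z":0.125,"turn":0}]'; python3 -c "
from h import *
plan(.4902,.0055,.021,1.752)"
```

```text
t: 12.48
eef_pos: [0.4896, 0.0062, 0.0273]
orientation: [-0.006, 0.64, 0.769, 0.0]
force: [-0.2, -0.1, -0.4]
opening: 0.0855
t 12.48 pos [0.4896 0.0062 0.0273] th 1.754 open 0.0855 F [-0.2 -0.1 -0.4]
-> shift x -0.0008 y 0.0005 z 0.0063 turn 0.002 rows>=0.0
```

```bash
python3 -m inch '[{"x":0,"y":0,"z":0.006,"turn":0},{"x":0,"y":0,"z":0.006,"turn":0}]'; python3 -m inch '[{"x":0,"y":0,"z":0,"turn":0},{"x":0,"y":0,"z":0,"turn":0},{"x":0,"y":0,"z":0,"turn":0},{"x":0,"y":0,"z":0,"turn":0},{"x":0,"y":0,"z":0,"turn":0}]' 0 30;  python3 -m inch '[{"x":0,"y":0,"z":0,"turn":0},{"x":0,"y":0,"z":0,"turn":0},{"x":0,"y":0,"z":0,"turn":0},{"x":0,"y":0,"z":0,"turn":0}]';  python3 - <<'E'
from h import *
p=np.load('w5.npz')
c=np.array([(195,57),(499,58),(374,572),(105,571)])/4+[440,150]-.35
q=cast(p,c,.022);print(q.round(4),'cen',q.mean(0).round(4))
for i in range(4):
    e=q[i]-q[i-1];print(np.linalg.norm(e).round(4),np.degrees(np.arctan2(e[1],e[0])).round(1))
e=(q[0]+q[1]-q[2]-q[3]);e/=np.linalg.norm(e);print(e,'cells',(q.mean(0)+.033*e).round(4),(q.mean(0)-.033*e).round(4),'theta',np.arctan2(e[1],e[0]))
E
```

```text
t: 12.65
eef_pos: [0.489, 0.005, 0.0198]
orientation: [-0.008, 0.64, 0.768, -0.001]
force: [1.0, 0.1, -0.0]
opening: 0.0852
t: 13.07
eef_pos: [0.4904, 0.0047, 0.0212]
orientation: [-0.006, 0.64, 0.768, 0.0]
force: [-0.5, -1.2, 5.6]
opening: 0.0451
t: 13.4
eef_pos: [0.4902, 0.0048, 0.0212]
orientation: [-0.006, 0.64, 0.768, 0.0]
force: [-0.8, 0.3, 2.4]
opening: 0.0449
[[ 0.633   0.0657]
 [ 0.701   0.0783]
 [ 0.7267 -0.0555]
 [ 0.6576 -0.0686]] cen [0.6796 0.005 ]
0.1365 100.4
0.0691 10.5
0.1362 -79.1
0.0702 -169.3
[-0.18444626  0.9828426 ] cells [0.6735 0.0374] [ 0.6857 -0.0275] theta 1.7563047516285129
```

```bash
python3 -m inch '[{"x":0,"y":0,"z":-0.015,"turn":0},{"x":0,"y":0,"z":-0.035,"turn":0},{"x":0,"y":0,"z":-0.055,"turn":0},{"x":0,"y":0,"z":-0.075,"turn":0},{"x":0,"y":0,"z":-0.085,"turn":0}]'; python3 -c "
from h import *
plan(.686,-.029,.11,1.756)"
```

```text
t: 13.82
eef_pos: [0.4918, 0.0042, 0.108]
orientation: [-0.005, 0.64, 0.768, 0.001]
force: [0.4, -0.3, -0.8]
opening: 0.0451
t 13.82 pos [0.4918 0.0042 0.108 ] th 1.752 open 0.0451 F [ 0.4 -0.3 -0.8]
-> shift x -0.0677 y 0.1850 z -0.0020 turn -0.004 rows>=4.7
```

```bash
python3 -m inch '[{"x":-0.009,"y":0.025,"z":-0.001,"turn":0},{"x":-0.022,"y":0.06,"z":-0.002,"turn":0},{"x":-0.035,"y":0.095,"z":-0.002,"turn":0},{"x":-0.048,"y":0.13,"z":-0.002,"turn":0},{"x":-0.057,"y":0.155,"z":-0.002,"turn":0}]';python3 -m inch '[{"x":-0.008,"y":0.02,"z":0,"turn":0},{"x":-0.01,"y":0.03,"z":0,"turn":0},{"x":-0.01,"y":0.03,"z":0,"turn":0}]'; python3 cap.py w6 .05; python3 -c "
from h import *
plan(.686,-.029,.11,1.756)"
```

```text
t: 14.23
eef_pos: [0.6577, -0.0245, 0.1084]
orientation: [-0.004, 0.64, 0.768, 0.001]
force: [1.2, 0.2, -1.0]
opening: 0.0451
t: 14.48
eef_pos: [0.6917, -0.0293, 0.1072]
orientation: [-0.004, 0.64, 0.768, 0.002]
force: [0.2, 0.2, -1.6]
opening: 0.045
[318.5 279.2] [98.2 99.2] [[ 0.7005 -0.0766]]
[599.7 305.4] [ 85.3 261.6] [[ 0.9204 -0.0599]]
t 14.53 pos [ 0.6893 -0.0289  0.107 ] th 1.752 open 0.0451 F [ 0.2  0.  -0.9]
-> shift x 0.0006 y -0.0033 z -0.0030 turn -0.004 rows>=0.1
```

View pics/w6.png

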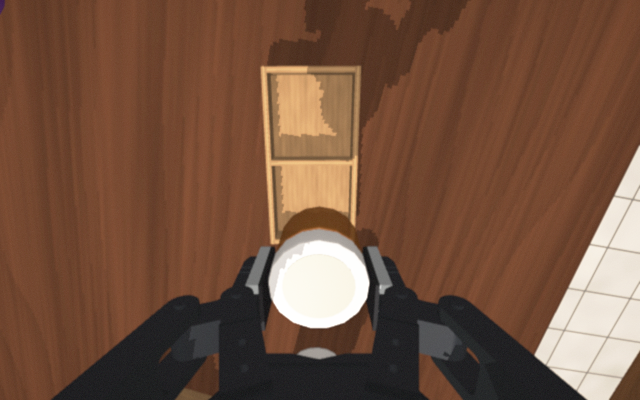

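Run:
```python
from h import *
p=np.load('w6.npz')
q=cast(p,[(262,66),(361,66),(357.5,160.5),(266.5,161)],.022)
print(q.round(4),np.linalg.norm(q[0]-q[1]))
cen=(q[2]+q[3])/2; e=(q[0]+q[1])/2-cen; L=np.linalg.norm(e);print(cen,L);e/=L
print('theta',np.arctan2(e[1],e[0]),'cells',cen+.033*e,cen-.033*e,'far',(q[0]+q[1])/2-.101*e)
plan(.6855,-.0295,.0245,1.756)
```

```text
[[6.347e-01 6.580e-02]
 [7.023e-01 7.810e-02]
 [7.143e-01 1.310e-02]
 [6.462e-01 3.000e-04]] 0.06876160076196174
[0.68026681 0.00670181] 0.06629546129171915
theta 1.7492026601961055 cells [0.67441058 0.03917802] [ 0.68612303 -0.02577441] far [ 0.68642552 -0.02745189]
t 14.53 pos [ 0.6893 -0.0289  0.107 ] th 1.752 open 0.0451 F [ 0.2  0.  -0.9]
-> shift x 0.0001 y -0.0039 z 0.0825 turn -0.004 rows>=0.1
```

```bash
python3 -m inch '[{"x":0.001,"y":-0.003,"z":0.012,"turn":0},{"x":0.001,"y":-0.003,"z":0.03,"turn":0},{"x":0.001,"y":-0.003,"z":0.048,"turn":0},{"x":0.001,"y":-0.003,"z":0.062,"turn":0},{"x":0.001,"y":-0.003,"z":0.072,"turn":0}]';python3 -c "
from h import *
plan(.686,-.0285,.0243,1.756)"
```

```text
t: 14.95
eef_pos: [0.6826, -0.0274, 0.0332]
orientation: [-0.007, 0.64, 0.768, -0.0]
force: [-1.1, -0.1, -1.6]
opening: 0.045
t 14.95 pos [ 0.6826 -0.0274  0.0332] th 1.752 open 0.0450 F [-1.1 -0.1 -1.6]
-> shift x -0.0017 y 0.0032 z 0.0089 turn -0.004 rows>=0.1
```

```bash
python3 -m inch '[{"x":-0.001,"y":0.002,"z":0.003,"turn":0},{"x":-0.001,"y":0.002,"z":0.006,"turn":0},{"x":-0.001,"y":0.002,"z":0.008,"turn":0},{"x":-0.001,"y":0.002,"z":0.008,"turn":0},{"x":-0.001,"y":0.002,"z":0.008,"turn":0}]';python3 -m inch '[{"x":0,"y":0,"z":0,"turn":0},{"x":0,"y":0,"z":0,"turn":0}]';python3 -c "
from h import *
plan(.686,-.0285,.0243,1.756)"
```

```text
t: 15.37
eef_pos: [0.6852, -0.028, 0.026]
orientation: [-0.007, 0.64, 0.768, 0.0]
force: [0.9, 0.4, -1.7]
opening: 0.0452
t: 15.53
eef_pos: [0.6859, -0.028, 0.0269]
orientation: [-0.006, 0.64, 0.768, 0.001]
force: [0.5, 0.3, -1.2]
opening: 0.0452
t 15.53 pos [ 0.6859 -0.028   0.0269] th 1.752 open 0.0452 F [ 0.5  0.3 -1.2]
-> shift x -0.0005 y 0.0001 z 0.0026 turn -0.004 rows>=0.0
```

```bash
python3 -m inch '[{"x":0,"y":0,"z":0.0015,"turn":0},{"x":0,"y":0,"z":0.003,"turn":0},{"x":0,"y":0,"z":0.003,"turn":0},{"x":0,"y":0,"z":0.003,"turn":0}]';  python3 -m inch '[{"x":0,"y":0,"z":0,"turn":0},{"x":0,"y":0,"z":0,"turn":0}]'
```

```text
t: 15.87
eef_pos: [0.6864, -0.0281, 0.0243]
orientation: [-0.005, 0.64, 0.768, 0.001]
force: [0.9, 0.0, 0.8]
opening: 0.0455
t: 16.03
eef_pos: [0.6864, -0.0281, 0.0243]
orientation: [-0.005, 0.64, 0.768, 0.001]
force: [-0.1, 0.4, 0.0]
opening: 0.0453
```

Contact (weight gone). Release, rise, then to salve 2.

```bash
python3 -m inch '[{"x":0,"y":0,"z":0,"turn":0},{"x":0,"y":0,"z":0,"turn":0},{"x":0,"y":0,"z":0,"turn":0},{"x":0,"y":0,"z":0,"turn":0},{"x":0,"y":0,"z":0,"turn":0}]' 1; python3 -m inch '[{"x":0,"y":0,"z":-0.02,"turn":0},{"x":0,"y":0,"z":-0.05,"turn":0},{"x":0,"y":0,"z":-0.08,"turn":0},{"x":0,"y":0,"z":-0.11,"turn":0},{"x":0,"y":0,"z":-0.13,"turn":0}]'; python3 -c "
from h import *
plan(.4362,.1675,.15,1.752)"
```

```text
t: 16.45
eef_pos: [0.6863, -0.0281, 0.0242]
orientation: [-0.005, 0.64, 0.768, 0.001]
force: [-0.3, -0.1, -0.0]
opening: 0.0853
t: 16.87
eef_pos: [0.6884, -0.0293, 0.1575]
orientation: [-0.004, 0.64, 0.768, 0.002]
force: [0.5, 0.1, 0.7]
opening: 0.0856
t 16.87 pos [ 0.6884 -0.0293  0.1575] th 1.752 open 0.0856 F [0.5 0.1 0.7]
-> shift x 0.2391 y -0.2125 z 0.0075 turn 0.000 rows>=7.7
```

```bash
python3 -m inch '[{"x":0.022,"y":-0.02,"z":0,"turn":0},{"x":0.05,"y":-0.045,"z":0,"turn":0},{"x":0.08,"y":-0.071,"z":0,"turn":0},{"x":0.11,"y":-0.098,"z":0,"turn":0},{"x":0.138,"y":-0.123,"z":0,"turn":0}]';python3 -c "
from h import *
plan(.4362,.1675,.15,1.752)"
```

```text
t: 17.28
eef_pos: [0.5405, 0.0851, 0.159]
orientation: [-0.004, 0.64, 0.768, 0.002]
force: [-0.1, 0.3, -0.2]
opening: 0.0848
t 17.28 pos [0.5405 0.0851 0.159 ] th 1.752 open 0.0848 F [-0.1  0.3 -0.2]
-> shift x 0.0998 y -0.0878 z 0.0090 turn -0.000 rows>=3.2
```

```bash
python3 -m inch '[{"x":0.028,"y":-0.024,"z":0.002,"turn":0},{"x":0.056,"y":-0.049,"z":0.004,"turn":0},{"x":0.084,"y":-0.073,"z":0.006,"turn":0},{"x":0.1,"y":-0.087,"z":0.006,"turn":0},{"x":0.1,"y":-0.087,"z":0.006,"turn":0}]';python3 -m inch '[{"x":0,"y":0,"z":0,"turn":0},{"x":0,"y":0,"z":0,"turn":0}]';python3 cap.py w7 .048; python3 -c "
from h import *
plan(.4362,.1675,.15,1.752)"
```

```text
t: 17.7
eef_pos: [0.4317, 0.1695, 0.1538]
orientation: [-0.006, 0.639, 0.769, 0.001]
force: [-0.1, -0.3, 0.7]
opening: 0.0853
t: 17.87
eef_pos: [0.4317, 0.1696, 0.1541]
orientation: [-0.006, 0.639, 0.769, 0.001]
force: [0.3, 0.0, 0.1]
opening: 0.0856
[290.9 284.1] [31.1 35.8] [[0.421  0.0819]]
[437.3 287.9] [13.4 74.2] [[0.5585 0.1038]]
[199.2 288.4] [12.9 76.3] [[0.3355 0.0609]]
[324.9 199.4] [52.1 52.6] [[0.4368 0.1707]]
[443.9 163.6] [37.6 42.5] [[0.5282 0.2196]]
[289.6  33.8] [47.1 66.9] [[0.3871 0.2916]]
t 17.92 pos [0.4325 0.1693 0.1541] th 1.755 open 0.0855 F [ 0.5 -0.4 -0.1]
-> shift x -0.0025 y 0.0033 z 0.0041 turn 0.003 rows>=0.1
```

View pics/w7.png

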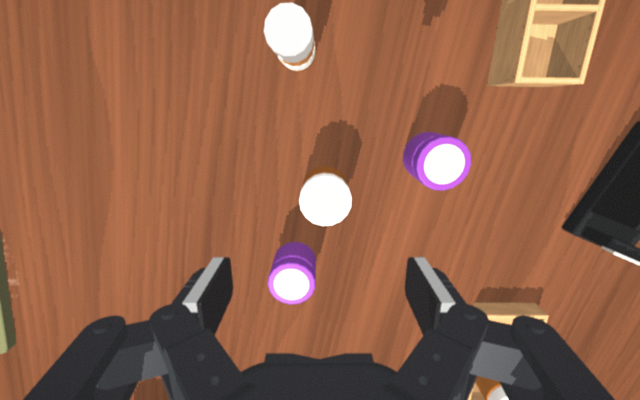

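```bash
python3 -m inch '[{"x":0,"y":0.004,"z":0.02,"turn":0},{"x":0,"y":0.004,"z":0.05,"turn":0},{"x":0,"y":0.004,"z":0.08,"turn":0},{"x":0,"y":0.004,"z":0.105,"turn":0},{"x":0,"y":0.004,"z":0.125,"turn":0}]'; python3 -c "
from h import *
plan(.4368,.1695,.0215,1.752)"
```

```text
t: 18.33
eef_pos: [0.4364, 0.1702, 0.0272]
orientation: [-0.005, 0.64, 0.769, 0.001]
force: [0.1, 0.1, 0.6]
opening: 0.0855
t 18.33 pos [0.4364 0.1702 0.0272] th 1.753 open 0.0855 F [0.1 0.1 0.6]
-> shift x -0.0008 y 0.0003 z 0.0057 turn 0.001 rows>=0.0
```

```bash
python3 -m inch '[{"x":0,"y":0,"z":0.006,"turn":0},{"x":0,"y":0,"z":0.006,"turn":0}]'; python3 -m inch '[{"x":0,"y":0,"z":0,"turn":0},{"x":0,"y":0,"z":0,"turn":0},{"x":0,"y":0,"z":0,"turn":0},{"x":0,"y":0,"z":0,"turn":0},{"x":0,"y":0,"z":0,"turn":0}]' 0 30;  python3 -m inch '[{"x":0,"y":0,"z":0,"turn":0},{"x":0,"y":0,"z":0,"turn":0},{"x":0,"y":0,"z":0,"turn":0},{"x":0,"y":0,"z":0,"turn":0}]';python3 -m inch '[{"x":0,"y":0,"z":-0.015,"turn":0},{"x":0,"y":0,"z":-0.035,"turn":0},{"x":0,"y":0,"z":-0.055,"turn":0},{"x":0,"y":0,"z":-0.075,"turn":0},{"x":0,"y":0,"z":-0.095,"turn":0}]'; python3 -c "
from h import *
plan(.674,.0375,.12,1.752)"
```

```text
t: 18.5
eef_pos: [0.4363, 0.1693, 0.0194]
orientation: [-0.006, 0.64, 0.768, -0.001]
force: [-0.4, -1.2, 0.2]
opening: 0.0856
t: 18.92
eef_pos: [0.4375, 0.1694, 0.0207]
orientation: [-0.005, 0.64, 0.768, 0.001]
force: [-0.1, -1.7, 4.8]
opening: 0.0449
t: 19.25
eef_pos: [0.4373, 0.1695, 0.0207]
orientation: [-0.005, 0.64, 0.768, 0.001]
force: [0.6, 0.5, 1.6]
opening: 0.0451
t: 19.67
eef_pos: [0.4374, 0.1687, 0.1163]
orientation: [-0.006, 0.64, 0.768, -0.0]
force: [-0.3, 0.3, -1.2]
opening: 0.0449
t 19.67 pos [0.4374 0.1687 0.1163] th 1.752 open 0.0449 F [-0.3  0.3 -1.2]
-> shift x -0.1717 y 0.2090 z -0.0037 turn 0.000 rows>=6.5
```

```bash
python3 -m inch '[{"x":-0.016,"y":0.019,"z":0,"turn":0},{"x":-0.038,"y":0.046,"z":0,"turn":0},{"x":-0.06,"y":0.073,"z":0,"turn":0},{"x":-0.083,"y":0.1,"z":0,"turn":0},{"x":-0.105,"y":0.127,"z":0,"turn":0}]';python3 -c "
from h import *
plan(.674,.0375,.12,1.752)"
```

```text
t: 20.08
eef_pos: [0.5821, 0.0874, 0.1142]
orientation: [-0.006, 0.64, 0.768, -0.0]
force: [0.7, 1.3, 0.2]
opening: 0.0452
t 20.08 pos [0.5821 0.0874 0.1142] th 1.752 open 0.0452 F [0.7 1.3 0.2]
-> shift x -0.0657 y 0.0814 z -0.0058 turn 0.000 rows>=2.5
```

```bash
python3 -m inch '[{"x":-0.02,"y":0.025,"z":-0.002,"turn":0},{"x":-0.042,"y":0.052,"z":-0.004,"turn":0},{"x":-0.058,"y":0.072,"z":-0.005,"turn":0},{"x":-0.066,"y":0.08,"z":-0.005,"turn":0},{"x":-0.066,"y":0.08,"z":-0.005,"turn":0}]';python3 -m inch '[{"x":0,"y":0,"z":0,"turn":0},{"x":0,"y":0,"z":0,"turn":0}]';python3 cap.py w8 .05; python3 -c "
from h import *
plan(.674,.0375,.0243,1.752)"
```

```text
t: 20.5
eef_pos: [0.6748, 0.0353, 0.1171]
orientation: [-0.006, 0.641, 0.768, -0.0]
force: [-0.4, 0.4, -0.9]
opening: 0.0447
t: 20.67
eef_pos: [0.6727, 0.0359, 0.1163]
orientation: [-0.007, 0.641, 0.768, -0.001]
force: [0.7, -0.1, -0.7]
opening: 0.0452
[318.5 282.3] [98.4 99.3] [[ 0.6825 -0.0198]]
[603.3 317.5] [ 79.5 233.5] [[ 0.9177 -0.0093]]
[444.7  37. ] [ 8.5 86.1] [[0.7282 0.1659]]
t 20.72 pos [0.6726 0.0361 0.1166] th 1.751 open 0.0454 F [-0.3 -0.3 -0.4]
-> shift x 0.0011 y 0.0016 z 0.0923 turn -0.001 rows>=0.0
```

View pics/w8.png

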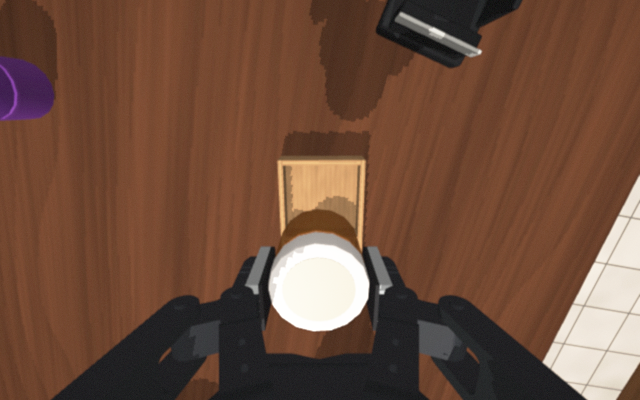

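```bash
python3 - <<'E'
from h import *
p=np.load('w8.npz')
q=cast(p,[(278,158),(366,157.5)],.022)
e=np.array([-.1823,.9832])
print(q,q.mean(0)-.035*e)
E
python3 -m inch '[{"x":0.001,"y":0.0015,"z":0.015,"turn":0},{"x":0.001,"y":0.0015,"z":0.035,"turn":0},{"x":0.001,"y":0.0015,"z":0.055,"turn":0},{"x":0.001,"y":0.0015,"z":0.072,"turn":0},{"x":0.001,"y":0.0015,"z":0.08,"turn":0}]';python3 -c "
from h import *
plan(.674,.0375,.0243,1.756)"
```

```text
[[0.63381901 0.06746987]
 [0.70207884 0.08033941]] [0.67432942 0.03949264]
t: 21.13
eef_pos: [0.6697, 0.0392, 0.0345]
orientation: [-0.009, 0.64, 0.768, -0.002]
force: [0.7, 0.2, -1.0]
opening: 0.0451
t 21.13 pos [0.6697 0.0392 0.0345] th 1.753 open 0.0451 F [ 0.7  0.2 -1. ]
-> shift x -0.0024 y 0.0039 z 0.0102 turn -0.003 rows>=0.1
```

```bash
python3 -m inch '[{"x":-0.001,"y":0.003,"z":0.003,"turn":0},{"x":-0.001,"y":0.003,"z":0.006,"turn":0},{"x":-0.001,"y":0.003,"z":0.008,"turn":0},{"x":-0.001,"y":0.003,"z":0.0095,"turn":0},{"x":-0.001,"y":0.003,"z":0.0095,"turn":0}]';python3 -m inch '[{"x":0,"y":0,"z":0,"turn":0},{"x":0,"y":0,"z":0,"turn":0}]';python3 -c "
from h import *
plan(.674,.0375,.0238,1.756)"
```

```text
t: 21.55
eef_pos: [0.6732, 0.0388, 0.0256]
orientation: [-0.008, 0.64, 0.768, -0.002]
force: [-0.3, -0.2, -1.0]
opening: 0.0448
t: 21.72
eef_pos: [0.6738, 0.0388, 0.0264]
orientation: [-0.008, 0.64, 0.768, -0.001]
force: [-0.1, 0.2, -1.4]
opening: 0.0453
t 21.72 pos [0.6738 0.0388 0.0264] th 1.752 open 0.0453 F [-0.1  0.2 -1.4]
-> shift x -0.0013 y -0.0000 z 0.0026 turn -0.004 rows>=0.0
```

```bash
python3 -m inch '[{"x":-0.001,"y":0,"z":0.0015,"turn":0},{"x":-0.001,"y":0,"z":0.003,"turn":0},{"x":-0.001,"y":0,"z":0.003,"turn":0},{"x":-0.001,"y":0,"z":0.003,"turn":0}]';  python3 -m inch '[{"x":0,"y":0,"z":0,"turn":0},{"x":0,"y":0,"z":0,"turn":0}]'
```

```text
t: 22.05
eef_pos: [0.6745, 0.0376, 0.0239]
orientation: [-0.007, 0.64, 0.768, -0.001]
force: [0.0, -1.0, 2.3]
opening: 0.0454
t: 22.22
eef_pos: [0.6745, 0.0376, 0.0239]
orientation: [-0.007, 0.64, 0.768, -0.001]
force: [0.3, -0.0, 1.1]
opening: 0.0451
```

```bash
python3 -m inch '[{"x":0,"y":0,"z":0,"turn":0},{"x":0,"y":0,"z":0,"turn":0},{"x":0,"y":0,"z":0,"turn":0},{"x":0,"y":0,"z":0,"turn":0},{"x":0,"y":0,"z":0,"turn":0}]' 1; python3 -m inch '[{"x":0,"y":0,"z":-0.02,"turn":0},{"x":0,"y":0,"z":-0.05,"turn":0},{"x":0,"y":0,"z":-0.085,"turn":0},{"x":0,"y":0,"z":-0.12,"turn":0},{"x":0,"y":0,"z":-0.155,"turn":0}]'; python3 -c "
from h import *
plan(.391,.287,.18,1.752)"
```

```text
t: 22.63
eef_pos: [0.6744, 0.0376, 0.0238]
orientation: [-0.007, 0.64, 0.768, -0.001]
force: [-0.5, -0.2, 0.7]
opening: 0.0852
t: 23.05
eef_pos: [0.6759, 0.0365, 0.18]
orientation: [-0.008, 0.64, 0.768, -0.001]
force: [0.2, -0.1, -0.2]
opening: 0.0851
t 23.05 pos [0.6759 0.0365 0.18  ] th 1.752 open 0.0851 F [ 0.2 -0.1 -0.2]
-> shift x 0.2978 y -0.2350 z 0.0000 turn 0.000 rows>=9.1
```

```bash
python3 -m inch '[{"x":0.025,"y":-0.02,"z":0,"turn":0},{"x":0.053,"y":-0.042,"z":0,"turn":0},{"x":0.083,"y":-0.066,"z":0,"turn":0},{"x":0.114,"y":-0.09,"z":0,"turn":0},{"x":0.145,"y":-0.114,"z":0,"turn":0}]';python3 -c "
from h import *
plan(.391,.287,.18,1.752)"
```

```text
t: 23.47
eef_pos: [0.5362, 0.1592, 0.183]
orientation: [-0.008, 0.64, 0.768, -0.001]
force: [-0.2, 0.7, 0.1]
opening: 0.0851
t 23.47 pos [0.5362 0.1592 0.183 ] th 1.751 open 0.0851 F [-0.2  0.7  0.1]
-> shift x 0.1518 y -0.1199 z 0.0030 turn -0.001 rows>=4.6
```

```bash
python3 -m inch '[{"x":0.03,"y":-0.024,"z":0,"turn":0},{"x":0.06,"y":-0.048,"z":0,"turn":0},{"x":0.09,"y":-0.072,"z":0,"turn":0},{"x":0.12,"y":-0.095,"z":0,"turn":0},{"x":0.145,"y":-0.114,"z":0,"turn":0}]';python3 -m inch '[{"x":0.003,"y":-0.003,"z":0,"turn":0},{"x":0.003,"y":-0.003,"z":0,"turn":0},{"x":0.003,"y":-0.003,"z":0,"turn":0}]';python3 cap.py w9 .092; python3 -c "
from h import *
plan(.391,.287,.18,1.752)"
```

```text
t: 23.88
eef_pos: [0.3956, 0.2825, 0.1859]
orientation: [-0.008, 0.64, 0.768, -0.001]
force: [0.6, -0.7, 0.3]
opening: 0.0853
t: 24.13
eef_pos: [0.3924, 0.2849, 0.1863]
orientation: [-0.007, 0.64, 0.769, -0.001]
force: [0.5, -0.0, -0.1]
opening: 0.0854
[437.9 279.1] [29.8 58.2] [[0.5094 0.2348]]
[199.3 288.2] [13.  74.6] [[0.2993 0.1849]]
[317.7 198.4] [35.3 41.4] [[0.3902 0.2893]]
t 24.18 pos [0.393  0.2846 0.1862] th 1.752 open 0.0855 F [-0.  -0.   0.3]
-> shift x 0.0028 y -0.0016 z 0.0062 turn -0.000 rows>=0.1
```

View pics/w9.png

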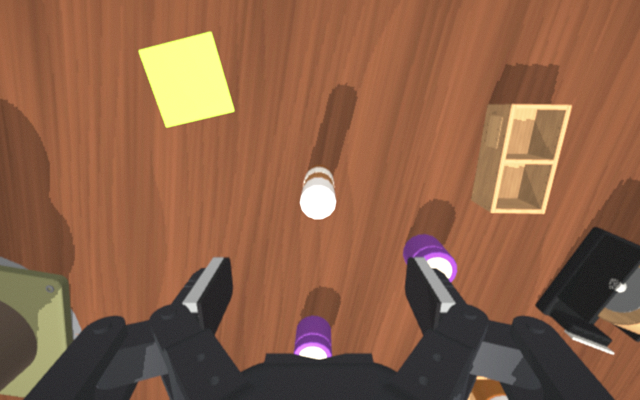

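```bash
python3 -c "
from h import *
im=cv2.imread('pics/w9.png')[90:230,460:590]
cv2.imwrite('pics/w9c.png',cv2.resize(im,None,fx=4,fy=4,interpolation=cv2.INTER_CUBIC))"
python3 -m inch '[{"x":0.002,"y":-0.002,"z":0.02,"turn":0},{"x":0.002,"y":-0.002,"z":0.05,"turn":0},{"x":0.002,"y":-0.002,"z":0.08,"turn":0},{"x":0.002,"y":-0.002,"z":0.11,"turn":0},{"x":0.002,"y":-0.002,"z":0.13,"turn":0}]'; python3 -c "
from h import *
plan(.3905,.2868,.047,1.752)"
```

```text
t: 24.6
eef_pos: [0.3899, 0.2856, 0.054]
orientation: [-0.007, 0.641, 0.767, -0.002]
force: [-0.1, -0.3, 0.3]
opening: 0.0853
t 24.60 pos [0.3899 0.2856 0.054 ] th 1.750 open 0.0853 F [-0.1 -0.3  0.3]
-> shift x 0.0011 y 0.0008 z 0.0070 turn -0.002 rows>=0.0
```

View pics/w9c.png

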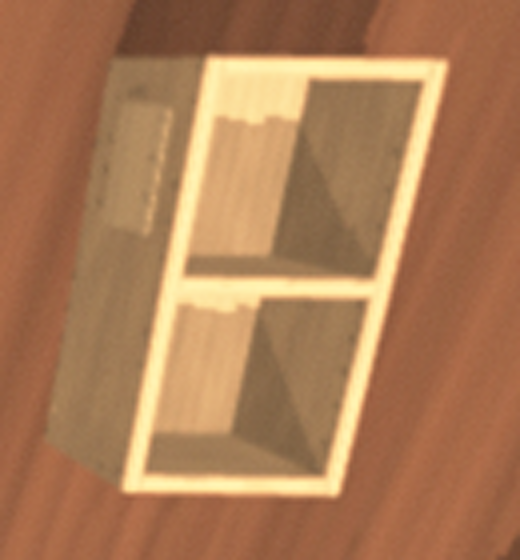

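```bash
python3 - <<'E'
from h import *
p=np.load('w9.npz')
c=np.array([(206,56),(448,61),(337,496),(122,492)])/4+[460,90]-.35
q=cast(p,c,.042);print(q.round(4),'cen',q.mean(0).round(4))
for i in range(4):
    e=q[i]-q[i-1];print(np.linalg.norm(e).round(4),np.degrees(np.arctan2(e[1],e[0])).round(1))
e=(q[0]+q[1]-q[2]-q[3]);e/=np.linalg.norm(e);print(e,'cells',(q.mean(0)+.025*e).round(4),(q.mean(0)-.025*e).round(4),'theta',np.arctan2(e[1],e[0]))
E
python3 -m inch '[{"x":0.001,"y":0.001,"z":0.007,"turn":0},{"x":0.001,"y":0.001,"z":0.007,"turn":0}]'; python3 -m inch '[{"x":0,"y":0,"z":0,"turn":0},{"x":0,"y":0,"z":0,"turn":0},{"x":0,"y":0,"z":0,"turn":0},{"x":0,"y":0,"z":0,"turn":0},{"x":0,"y":0,"z":0,"turn":0}]' 0.5; python3 -m inch '[{"x":0,"y":0,"z":0,"turn":0},{"x":0,"y":0,"z":0,"turn":0},{"x":0,"y":0,"z":0,"turn":0},{"x":0,"y":0,"z":0,"turn":0},{"x":0,"y":0,"z":0,"turn":0}]' 0 30
```

```text
[[0.5474 0.3938]
 [0.6009 0.4025]
 [0.6183 0.2999]
 [0.5653 0.2911]] cen [0.583  0.3468]
0.1043 99.9
0.0542 9.3
0.1041 -80.4
0.0537 -170.5
[-0.16896221  0.98562253] cells [0.5788 0.3715] [0.5872 0.3222] theta 1.7405729715349745
t: 24.77
eef_pos: [0.3909, 0.2852, 0.0449]
orientation: [-0.008, 0.642, 0.767, -0.004]
force: [0.6, 0.7, 0.1]
opening: 0.0853
t: 25.18
eef_pos: [0.3915, 0.2856, 0.0459]
orientation: [-0.008, 0.642, 0.767, -0.003]
force: [0.5, 0.1, -0.3]
opening: 0.0428
t: 25.6
eef_pos: [0.3918, 0.2859, 0.0466]
orientation: [-0.007, 0.642, 0.767, -0.002]
force: [-0.6, -0.4, 5.0]
opening: 0.0293
```

```bash
python3 -m inch '[{"x":0,"y":0,"z":0,"turn":0},{"x":0,"y":0,"z":-0.015,"turn":0},{"x":0,"y":0,"z":-0.035,"turn":0},{"x":0,"y":0,"z":-0.06,"turn":0},{"x":0,"y":0,"z":-0.085,"turn":0}]'; python3 -c "
from h import *
plan(.5873,.321,.14,1.748)"
```

```text
t: 26.02
eef_pos: [0.3922, 0.285, 0.1318]
orientation: [-0.008, 0.642, 0.767, -0.003]
force: [0.5, -0.4, -0.7]
opening: 0.0296
t 26.02 pos [0.3922 0.285  0.1318] th 1.748 open 0.0296 F [ 0.5 -0.4 -0.7]
-> shift x 0.0010 y 0.1984 z -0.0082 turn -0.000 rows>=4.8
```

```bash
python3 -m inch '[{"x":0,"y":0.025,"z":-0.004,"turn":0},{"x":0,"y":0.06,"z":-0.008,"turn":0},{"x":0,"y":0.095,"z":-0.008,"turn":0},{"x":0,"y":0.13,"z":-0.008,"turn":0},{"x":0,"y":0.155,"z":-0.008,"turn":0}]';python3 -m inch '[{"x":0,"y":0.025,"z":0,"turn":0},{"x":0,"y":0.041,"z":0,"turn":0},{"x":0,"y":0.041,"z":0,"turn":0},{"x":0,"y":0.041,"z":0,"turn":0}]'; python3 cap.py w10 .05; python3 -c "
from h import *
plan(.5873,.321,.05,1.748)"
```

```text
t: 26.43
eef_pos: [0.5479, 0.3129, 0.1374]
orientation: [-0.007, 0.642, 0.767, -0.002]
force: [0.1, -0.6, -0.3]
opening: 0.0292
t: 26.77
eef_pos: [0.5882, 0.3199, 0.1358]
orientation: [-0.008, 0.642, 0.767, -0.003]
force: [-0.9, 0.4, -0.5]
opening: 0.0293
[618.1 365.8] [ 45.8 115.7] [[0.8939 0.2142]]
[231.1 290.7] [17.  28.1] [[0.525  0.2287]]
[318.6 298.8] [73.9 99.1] [[0.6025 0.2348]]
[361.3 270.1] [11.6 58.4] [[0.6334 0.27  ]]
[275.6 269.7] [11.1 60.2] [[0.5609 0.2568]]
[318.2 267.3] [ 58.8 102.2] [[0.5966 0.2658]]
t 26.82 pos [0.5871 0.3197 0.1359] th 1.748 open 0.0295 F [ 0.1  0.3 -1.2]
-> shift x 0.0013 y 0.0004 z 0.0859 turn -0.000 rows>=0.0
```

View pics/w10.png

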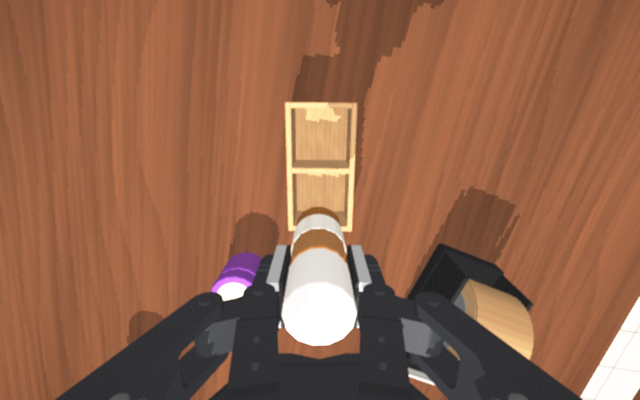

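```bash
python3 - <<'E'
from h import *
p=np.load('w10.npz')
q=cast(p,[(285,102.5),(357,102.5),(353,231.5),(289.5,231.5)],.042)
c=q.mean(0);e=(q[0]+q[1]-q[2]-q[3]);e/=np.linalg.norm(e)
print(q.round(4),c,'cell',c-.025*e,np.arctan2(e[1],e[0]))
E
python3 -m inch '[{"x":0.001,"y":0.001,"z":0.015,"turn":0},{"x":0.001,"y":0.001,"z":0.035,"turn":0},{"x":0.001,"y":0.001,"z":0.053,"turn":0},{"x":0.001,"y":0.001,"z":0.067,"turn":0},{"x":0.001,"y":0.001,"z":0.075,"turn":0}]'; python3 -c "
from h import *
plan(.5873,.321,.0497,1.748)"
```

```text
[[0.5487 0.3937]
 [0.6016 0.4031]
 [0.6204 0.3005]
 [0.5672 0.2907]] [0.58447861 0.34700556] cell [0.58894929 0.32240855] 1.7505904288100842
t: 27.23
eef_pos: [0.5834, 0.3204, 0.059]
orientation: [-0.009, 0.642, 0.767, -0.006]
force: [-0.5, -0.2, -0.4]
opening: 0.0293
t 27.23 pos [0.5834 0.3204 0.059 ] th 1.748 open 0.0293 F [-0.5 -0.2 -0.4]
-> shift x -0.0001 y 0.0039 z 0.0093 turn 0.000 rows>=0.1
```

```bash
python3 -m inch '[{"x":0,"y":0.003,"z":0.003,"turn":0},{"x":0,"y":0.003,"z":0.006,"turn":0},{"x":0,"y":0.003,"z":0.008,"turn":0},{"x":0,"y":0.003,"z":0.0085,"turn":0},{"x":0,"y":0.003,"z":0.0085,"turn":0}]';python3 -m inch '[{"x":0,"y":0,"z":0,"turn":0},{"x":0,"y":0,"z":0,"turn":0}]';python3 -c "
from h import *
plan(.588,.321,.0497,1.748)"
```

```text
t: 27.65
eef_pos: [0.5866, 0.3211, 0.0512]
orientation: [-0.009, 0.642, 0.767, -0.005]
force: [-1.0, 0.0, -0.4]
opening: 0.0294
t: 27.82
eef_pos: [0.5872, 0.3214, 0.052]
orientation: [-0.008, 0.642, 0.767, -0.004]
force: [-0.4, 0.5, -1.4]
opening: 0.0299
t 27.82 pos [0.5872 0.3214 0.052 ] th 1.748 open 0.0299 F [-0.4  0.5 -1.4]
-> shift x -0.0005 y 0.0008 z 0.0023 turn 0.000 rows>=0.0
```

```bash
python3 -m inch '[{"x":0,"y":0,"z":0.0015,"turn":0},{"x":0,"y":0,"z":0.003,"turn":0},{"x":0,"y":0,"z":0.003,"turn":0},{"x":0,"y":0,"z":0.003,"turn":0}]';  python3 -m inch '[{"x":0,"y":0,"z":0,"turn":0},{"x":0,"y":0,"z":0,"turn":0}]'
```

```text
t: 28.15
eef_pos: [0.5876, 0.3216, 0.0498]
orientation: [-0.008, 0.642, 0.767, -0.004]
force: [-0.9, -0.1, 4.0]
opening: 0.0296
t: 28.32
eef_pos: [0.5877, 0.3216, 0.0498]
orientation: [-0.008, 0.642, 0.767, -0.004]
force: [-0.7, -0.5, 2.4]
opening: 0.0295
```

Floor contact (+2–4 N). Release, rise and check.

```bash
python3 -m inch '[{"x":0,"y":0,"z":0,"turn":0},{"x":0,"y":0,"z":0,"turn":0},{"x":0,"y":0,"z":0,"turn":0},{"x":0,"y":0,"z":0,"turn":0},{"x":0,"y":0,"z":0,"turn":0}]' 0.8; python3 -m inch '[{"x":0,"y":0,"z":-0.02,"turn":0},{"x":0,"y":0,"z":-0.05,"turn":0},{"x":0,"y":0,"z":-0.085,"turn":0},{"x":0,"y":0,"z":-0.12,"turn":0},{"x":0,"y":0,"z":-0.155,"turn":0}]'; python3 -m inch '[{"x":0,"y":-0.02,"z":-0.02,"turn":0},{"x":0,"y":-0.05,"z":-0.03,"turn":0},{"x":0,"y":-0.08,"z":-0.03,"turn":0},{"x":0,"y":-0.11,"z":-0.03,"turn":0},{"x":0,"y":-0.14,"z":-0.03,"turn":0}]'; python3 cap.py w11 .095
python3 - <<'E'
from h import *
for n in('top','scene'):
    cv2.imwrite(f'pics/{n}9.png',vision.camera(n)[:,:,::-1])
a=cv2.imread('pics/top9.png')[80:260,160:490];b=cv2.imread('pics/scene9.png')[150:300,150:480]
cv2.imwrite('pics/fin.png',cv2.resize(np.vstack([a,b]),(594,594),interpolation=cv2.INTER_CUBIC))
E
```

```text
t: 28.73
eef_pos: [0.5876, 0.3216, 0.0495]
orientation: [-0.008, 0.642, 0.767, -0.004]
force: [-0.2, 0.6, 0.0]
opening: 0.0681
t: 29.15
eef_pos: [0.5899, 0.3207, 0.2058]
orientation: [-0.008, 0.642, 0.767, -0.004]
force: [1.0, 0.4, -0.4]
opening: 0.0683
t: 29.57
eef_pos: [0.4514, 0.2955, 0.2386]
orientation: [-0.008, 0.642, 0.767, -0.004]
force: [-0.7, -0.2, -0.1]
opening: 0.0683
[449.4 378.7] [19.2 32.9] [[0.6483 0.0869]]
[270.4 325.6] [21.5 25.6] [[0.4236 0.1231]]
[620.1 364.4] [ 40.9 105.5] [[0.8374 0.1465]]
[411.2 279.4] [12.6 66.8] [[0.5659 0.2122]]
[225.7 279.6] [12.6 66.5] [[0.3676 0.1744]]
[371.8 247.7] [25. 28.] [[0.5156 0.2413]]
[456.7 183.5] [32.1 40.8] [[0.5807 0.3235]]
```

View pics/fin.png

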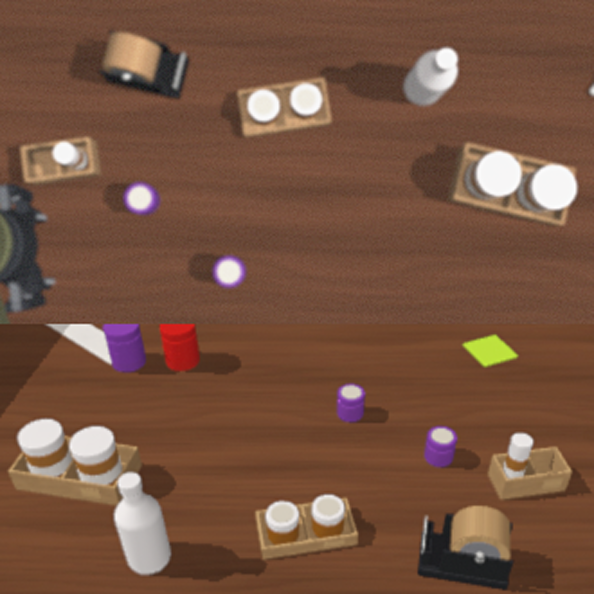

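View pics/w11.png

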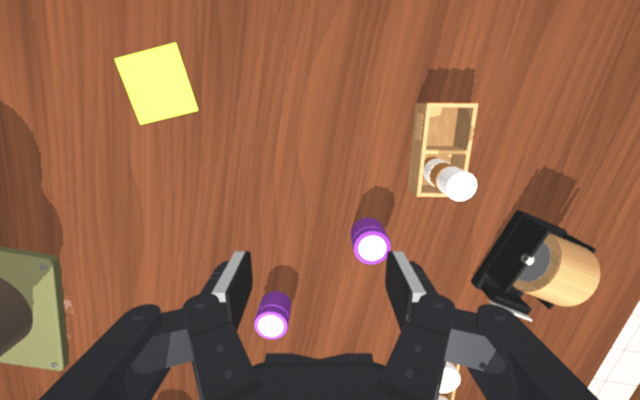

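Run:
```python
from h import *
p=vision.camera_params('top');im=cv2.imread('pics/top9.png')
m=cv2.inRange(hsv(im),(0,0,185),(180,45,255))
for k in cv2.findContours(m,0,1)[0]:
    (u,v),r=cv2.minEnclosingCircle(k)
    if 40<cv2.contourArea(k)<1000 and 70<v<260: print((round(u),round(v)),round(r,1),[cast(p,(u,v),z)[0].round(4).tolist() for z in(.051,.087,.095)])
for n,c,th,d in(('L',(.5675,-.3515),1.362,.042),('M',(.680,.006),1.753,.033),('S',(.584,.347),1.748,.025)):
    e=np.array([np.cos(th),np.sin(th)]);print(n,(c+d*e).round(4),(c-d*e).round(4))
print(telemetry.read_state()['qd'].round(3))
```

```text
(287, 231) 6.4 [[0.4204, 0.0817], [0.4213, 0.0792], [0.4215, 0.0786]]
(237, 189) 6.3 [[0.5281, 0.2196], [0.5252, 0.2122], [0.5246, 0.2105]]
(467, 184) 12.6 [[0.5627, -0.4063], [0.5586, -0.3918], [0.5577, -0.3886]]
(437, 176) 12.6 [[0.5807, -0.3224], [0.576, -0.3109], [0.5749, -0.3083]]
(196, 165) 7.4 [[0.5901, 0.333], [0.5851, 0.3217], [0.5839, 0.3191]]
(306, 138) 9.0 [[0.6738, 0.0378], [0.6658, 0.0368], [0.6641, 0.0366]]
(330, 135) 9.0 [[0.6851, -0.0263], [0.6767, -0.0251], [0.6748, -0.0248]]
(405, 118) 12.1 [[0.7386, -0.2322], [0.7284, -0.2238], [0.7261, -0.2219]]
L [ 0.5762 -0.3104] [ 0.5588 -0.3926]
M [0.674  0.0385] [ 0.686  -0.0265]
S [0.5796 0.3716] [0.5884 0.3224]
[-0.013  0.039 -0.071 -0.009 -0.027 -0.002]
```

All five are within about 5 mm of their cell centres. The arm is clear, so I let it settle and hand in.

```bash
python3 -m inch '[{"x":0,"y":0,"z":0,"turn":0},{"x":0,"y":0,"z":0,"turn":0},{"x":0,"y":0,"z":0,"turn":0}]'; python3 -c "
from station import bot
print(bot.close_job())"
```

```text
t: 29.97
eef_pos: [0.4514, 0.2956, 0.2386]
orientation: [-0.008, 0.641, 0.767, -0.004]
force: [-0.3, -0.9, 0.0]
opening: 0.0687
the job is handed in; nothing more can be done
None
```

The job is handed in at about 30 s of the 106 s allowed. I placed both amber candle jars in the large tray, both salve jars in the medium tray and the roll-on in the small tray's right-hand (−y) cell, one to a cell.

- **Placement:** In the last top view, the four jars lie within about 1 mm of the cell centres I measured with the wrist camera. The roll-on is about 4 mm off, including its less exact outline in the picture; 13 mm is allowed.
- **Standing and set-down:** The last top and scene pictures show all five upright and cap up, with nothing knocked over. The wrist force swung from a hanging weight to an upward push, or to about zero, at four of the five set-downs. For the first candle jar it still read about 2 N of its weight when I opened the fingers, so it was at most about 1 mm above the floor.
- **Bystanders and look-alikes:** The refill bottle and tape dispenser look unmoved in the pictures, but I did not measure their shift. The purple and red look-alikes were not touched.
- **Disagreement:** My first top-view outlines put the large and medium tray centres about 4 mm farther out in x than the wrist views. I used the wrist measurements, because their rim sizes matched the stated dimensions.

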